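# Hang the vial carriers in the dryer, shut its door and start it

## Robot

A 6-joint arm with a two-finger parallel gripper is mounted at the origin on the work surface. World frame = base frame: x ahead of the robot, y to its left, z up, the work surface at z = 0. Lengths are in m, angles in rad, forces in N, time in s.
With the tool pointing down it reaches from about 0.25 to 0.725 m from the base axis. Payload 4 kg.
Tool frame: the origin (TCP) lies at the very end of the fingers, on their centre line; the grasp point (between the pads) lies 19 mm behind it; x points along the fingers, z is the direction in which the jaws open and shut, and the axes are right-handed (so a half turn about x gives the same grasp; the last joint's range is limited). The gripper opens to 85 mm and grips with 20 to 120 N. Pads are 22 mm wide; open, the fingers measure 114 mm over their backs; the gripper's body (76 mm by 85 mm) begins 54 mm behind the grasp point. The pads swing forward as they close: fully open they stand 13 mm farther back than shut.
Start: joints at [1.146, 0.241, 0.005, 1.335, 0, 1.571], TCP at [0.206, 0.456, 0.231] pointing down, gripper open.
Joint ranges: [-2.72, 2.72], [-1.05, 1.87], [-1.09, 1.28], [-1.99, 2.15], [-1.42, 1.44], [-3.14, 3.14]. Speed limits (rad/s): [2.79, 2.79, 3.14, 3.14, 3.14, 3.14].

## Interface

Orientations are given as a unit quaternion [x, y, z, w].
In Python, from workcell import bot gives the robot as it stands.
- The arm moves only by the tool step_arm, never from a script. Its argument "series" is a list of rows, each an object of numbers: "x", "y", "z": the shift along the world's x, y, z in cm; "twist": the turn about the world's z in degrees; "jaw": the finger opening in cm, from 0 to 8.54. In form: [{"x": .., "y": .., "z": .., "twist": .., "jaw": ..}, ...]. A call has 1 to 10 rows; each row is the pose to reach, as a shift and turn from the pose measured when the call began; what a row does not reach only later rows make up. A row lasts 1/12 s, in which the tool goes at most 41.7 mm and 7.16 degrees, less where a joint would pass 70% of its speed; a pose out of reach is approached as far as the arm can. A call with a gripper value outside its range is refused whole. The fingers move at their own pace and stop on an object; the grip force is fixed at half the most. Time passes only in rows, so rows that repeat a pose let the fingers close. It gives the time, the measured TCP pose, the force and the opening at its end, in the units of the state.
- bot.get_obs(): the state, without advancing time (a new reading comes with each control period).
- bot.camera(name): name is "scene" or "top" or "wrist"; returns (picture, depth): 400x640x3 uint8, red, green, blue; 400x640 float32, m along the optical axis (not along the pixel's ray), 0 where there is no reading.
- bot.camera_info(name): a dict with "camera_matrix" (3x3 intrinsics, pixels), "R" (3x3) and "t" (3): a world point X has camera coordinates R X + t; the wrist camera has in their place "mount" (4x4, takes a point from camera to tool coordinates, whose origin is the TCP and whose axes are the tool frame's). Camera axes: x right, y down, z forward; pixel columns grow to the right and rows downward; lengths in m; the calibration is good to about 2 mm. A picture is of the moment at which its call begins: read the wrist's pose just before it. camera_info takes no time and is no camera call.
- bot.job_done(): hands the job in, once; it reports no verdict.
The state is a dict: "clock": time; "joint_pos": joint angles; "joint_vel": joint speeds; "tau": joint torques, N m; "eef_pos": TCP position; "tool_rot": TCP orientation; "ft_force": force on the tool from outside, world axes, zero at the start; "ft_torque": the same for the moment, N m; "grip_width": finger opening in m.
Only numpy, scipy, OpenCV 4.12 (cv2) and the standard library are available. Lean on these libraries where they do the work, as an engineer would, in place of code of your own. Each camera call takes 0.05 s, during which the arm holds its last target.

## Task

Hang every vial carrier standing on the bench by its handle on a hook inside the open-topped dryer, one to a hook and any hook will do, so that each hangs freely and still. Then push the dryer's door fully shut until its catch holds it, and only then press the start button on the blower housing all the way in and let it go. Leave the other things on the bench where they are.

Things in the scene. Friction and masses are not known exactly. Their poses are not given: they have to be found in the camera images.
- grip1 (a point): centre of the black grip block on top of a steel vial carrier (0.22 kg, body 56 x by 68 y by 50 mm high, full of vials). Block: 14 mm thick (x), 44 wide (y), 40 high, its centre 126 mm above the carrier's underside. A half turn makes no difference; z up. Any carrier may be absent
- grip2 (a point): the same on the second carrier. Below the block lies a cross-bar along y, 10 mm thick (x), 12 high, its flat underside 32 mm below this point. It stands on two 7 mm legs; between them, from body top to cross-bar, is an open window 54 mm wide, 44 mm high, through which the hook goes along x
- grip3 (a point): the same on the third carrier
- hook_a (a point): seat of the flat steel hook nearest the door's hinge: middle of the hook's flat top, 140 mm above the bench. x points into the dryer's rear wall (its face 57 mm behind this point), -x out through the door opening, y along the row of hooks (90 mm apart), z up. A hung carrier's grip centre is 32 mm above this point, its underside 46 mm above the bench
- hook_b (a point): the same on the middle hook. Each hook is 20 mm wide, 8 mm thick; its upturned tip spans 18 to 24 mm in front (-x) of this point and stands 10 mm above the seat. The bay is open at the top, walls and door 190 mm high, inside 290 mm wide, 157 mm from rear wall to shut door
- hook_c (a point): the same on the hook nearest the door's free edge
- door (a joint): angle of the upright navy door, rad: 0 shut on its stop, grows outwards up to 1.35. Swings lightly, stays where left. From about 0.06 rad a sprung ball catch resists, about 12 N at door_push; past 0.03 rad it draws the door to 0 and holds it
- door_hinge (a point): the door's vertical hinge axis, at mid thickness, 160 mm above the bench. Axes turn with the door: y along it to the free edge, -x outward normal of the outer face; parallel to the hooks' axes when shut. Door 304 mm wide, 12 mm thick, top edge 190 mm above the bench
- door_push (a point): point on the door's flat outer face, 250 mm from the hinge, 30 mm below the top edge, good to push on. Axes as door_hinge. The aluminium pull is lower and further out: 280 mm from the hinge, 30 to 90 mm above the bench, 30 mm proud of the face
- start (a joint): travel of the start button, m: 0 released, 0.006 fully in; springs back; about 5 N to the bottom
- start_top (a point): centre of the top of the white round start button (36 mm across), pressed straight down; on the flat top (120 mm high) of the navy blower housing behind the dryer's rear wall, 50 mm from that wall, which is 190 mm high
- bottle_a: bystander: large clear bottle, blue cap, 72 mm across, 170 mm high; origin at its underside
- bottle_b: bystander: amber bottle, white cap, 60 mm across, 130 mm high; origin at its underside
- tip_box: bystander: grey box, 85 by 120 by 50 mm; origin at its underside
- beaker: bystander: glass beaker 66 mm across, 75 mm high; origin at its underside
- jar: bystander: small amber jar 48 mm across, 55 mm high; origin at its underside
- filter_case: bystander: low white case 50 by 70 by 30 mm; origin at its underside
Things that resemble listed ones, but are neither listed nor needed, are in the scene too. What is shaped like the part that bears grip2 but red is not meant.

How it is judged:
On the way, in this order (a step that is already met when the one before it is completed fails the run):
1. every carrier hangs by its handle on a hook, let go (((x of grip1 in the frame of hook_a between -0.02 and 0.032 m and y of grip1 in the frame of hook_a between -0.024 and 0.024 m and z of grip1 in the frame of hook_a between 0.024 and 0.04 m) or (x of grip1 in the frame of hook_b between -0.02 and 0.032 m and y of grip1 in the frame of hook_b between -0.024 and 0.024 m and z of grip1 in the frame of hook_b between 0.024 and 0.04 m) or (x of grip1 in the frame of hook_c between -0.02 and 0.032 m and y of grip1 in the frame of hook_c between -0.024 and 0.024 m and z of grip1 in the frame of hook_c between 0.024 and 0.04 m)) and angle between each of grip1, grip2, grip3's own z axis and vertical below 0.25 rad and contact force between each of carrier1, carrier2, carrier3 and the fingers below 0.5 N and ((x of grip2 in the frame of hook_a between -0.02 and 0.032 m and y of grip2 in the frame of hook_a between -0.024 and 0.024 m and z of grip2 in the frame of hook_a between 0.024 and 0.04 m) or (x of grip2 in the frame of hook_b between -0.02 and 0.032 m and y of grip2 in the frame of hook_b between -0.024 and 0.024 m and z of grip2 in the frame of hook_b between 0.024 and 0.04 m) or (x of grip2 in the frame of hook_c between -0.02 and 0.032 m and y of grip2 in the frame of hook_c between -0.024 and 0.024 m and z of grip2 in the frame of hook_c between 0.024 and 0.04 m)) and ((x of grip3 in the frame of hook_a between -0.02 and 0.032 m and y of grip3 in the frame of hook_a between -0.024 and 0.024 m and z of grip3 in the frame of hook_a between 0.024 and 0.04 m) or (x of grip3 in the frame of hook_b between -0.02 and 0.032 m and y of grip3 in the frame of hook_b between -0.024 and 0.024 m and z of grip3 in the frame of hook_b between 0.024 and 0.04 m) or (x of grip3 in the frame of hook_c between -0.02 and 0.032 m and y of grip3 in the frame of hook_c between -0.024 and 0.024 m and z of grip3 in the frame of hook_c between 0.024 and 0.04 m))), for 0.3 s.
2. the door is shut and seated on its catch (value of joint door below 0.015 rad), for 0.3 s.
3. the start button is pressed in with the door shut (value of joint start above 0.0045 m and value of joint door below 0.015 rad), for 0.05 s.
At the end, for the whole second after the job is handed in: Every carrier present hangs released and still on a hook (grip 24 to 40 mm above the seat point, at most 20 mm in front of it or 32 behind, 24 mm sideways, tilt under 0.25 rad); door below 0.015 rad; start button was pressed 4.5 mm or more and is out again; bystanders within 40 mm of their places (all of step 1 and value of joint door below 0.015 rad and value of joint start below 0.002 m and linear speed of each of carrier1, carrier2, carrier3 below 0.08 m/s); the robot touches nothing.
It fails at once if a bystander is shoved more than 40 mm or knocked over (distance of any of bottle_a, bottle_b, tip_box, beaker, jar, filter_case from where it was at the start of the episode above 0.04 m or angle between any of bottle_a, bottle_b, tip_box, beaker, jar, filter_case's own z axis and vertical above 0.7 rad).
It fails at once if the start button is pressed while the door is not shut (value of joint start above 0.004 m and value of joint door above 0.03 rad).
Of carrier1, carrier2, carrier3 only 2 to 3 are there at a start; the rules pass over those that are not, and their reading is None.
At some moment in a run one of carrier1, carrier2, carrier3 may be knocked a few centimetres aside while the robot is not near it.
It also fails if it takes over 210 s, if anything falls off the work surface, if the arm or the gripper's body presses on something with over 40 N, if the wrist force passes 120 N, or if a joint passes its speed limit or range.

## Working session

There is one attempt and no reset: what is moved stays moved. The work goes in short steps, Python scripts to look and compute and a tool call to move; the robot and the scene stay as the last step left them, time stands still between calls to the robot, and variables do not carry over. Pictures are saved under pics/ and viewed, and the job is handed in when it is done.

Besides the shell and the picture viewer there is one more tool, called after "Request:" by a JSON object that holds its "api" and its "payload". step_arm: Moves the arm, as the interface text tells. Its arguments: {"type":"object","properties":{"series":{"type":"array","items":{"type":"object","properties":{"x":{"type":"number"},"y":{"type":"number"},"z":{"type":"number"},"twist":{"type":"number"},"jaw":{"type":"number"}}}}},"required":["series"]}

```bash
ls; mkdir -p pics; python3 - <<'E'
from workcell import bot
import cv2
o=bot.get_obs();print(o)
for n in["scene","top","wrist"]:
    p,d=bot.camera(n);cv2.imwrite(f"pics/{n}0.png",p[:,:,::-1]);i=bot.camera_info(n);print(n,i)
    import numpy as np;np.save(f"pics/{n}0.npy",d)
E
```

```text
pics
{'clock': 0.0, 'joint_pos': array([1.14601550e+00, 2.41378732e-01, 3.71272225e-03, 1.33518745e+00,
       9.56678617e-06, 1.57081420e+00]), 'joint_vel': array([ 0.00028292, -0.00121518, -0.00037787, -0.00039234,  0.00068518,
       -0.00065117]), 'tau': array([-3.27094112e-04, -3.72320402e+01,  2.52407849e+01,  1.69144187e-02,
        1.72705336e-05, -5.76767007e-06]), 'eef_pos': array([0.20579718, 0.45498932, 0.23042566]), 'tool_rot': array([-0.38375227,  0.59477959,  0.38296931,  0.59355366]), 'ft_force': array([ 0.33429974, -0.54509163, -0.5166539 ]), 'ft_torque': array([ 0.03939534,  0.02475215, -0.02299237]), 'grip_width': 0.08550840493455329}
scene {'camera_matrix': array([[476.45917531,   0.        , 322.52667583],
       [  0.        , 476.45917531, 196.10819768],
       [  0.        ,   0.        ,   1.        ]]), 'R': array([[-0.65470708,  0.75572719,  0.01533132],
       [ 0.45267641,  0.40824787, -0.79272804],
       [-0.60534511, -0.51206453, -0.60938265]]), 't': array([ 0.38790506, -0.09341078,  1.67659732])}
top {'camera_matrix': array([[503.95403726,   0.       
[... 155 characters left out ...]
886 ,  0.00366602],
       [-0.99217145,  0.01390227, -0.12410695],
       [ 0.12404216, -0.00543302, -0.99226207]]), 't': array([-0.07275588,  0.53914832,  1.72817138])}
wrist {'camera_matrix': array([[327.7756175 ,   0.        , 314.38670651],
       [  0.        , 327.7756175 , 194.84876716],
       [  0.        ,   0.        ,   1.        ]]), 'mount': array([[ 3.42169902e-04, -2.82335707e-01,  9.59315606e-01,
        -1.42076396e-01],
       [ 3.77087120e-04, -9.59315557e-01, -2.82335827e-01,
         7.11934711e-02],
       [ 9.99999870e-01,  4.58352381e-04, -2.21783751e-04,
         1.54860737e-04],
       [ 0.00000000e+00,  0.00000000e+00,  0.00000000e+00,
         1.00000000e+00]])}
```

View pics/scene0.png

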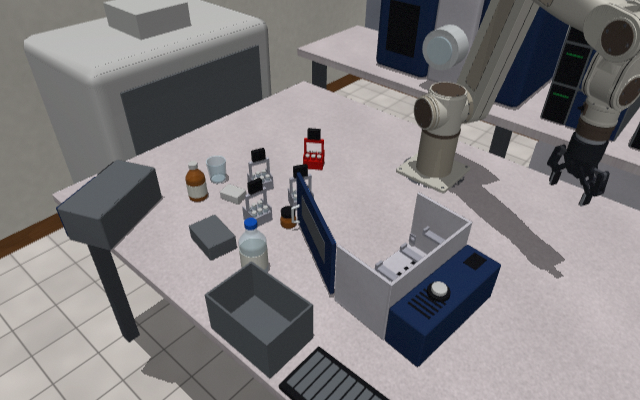

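View pics/top0.png

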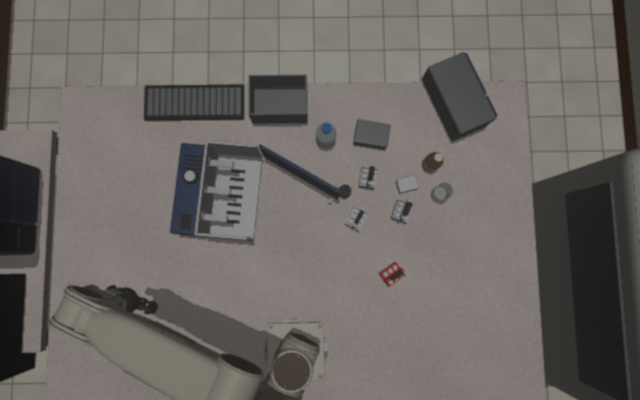

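View pics/wrist0.png

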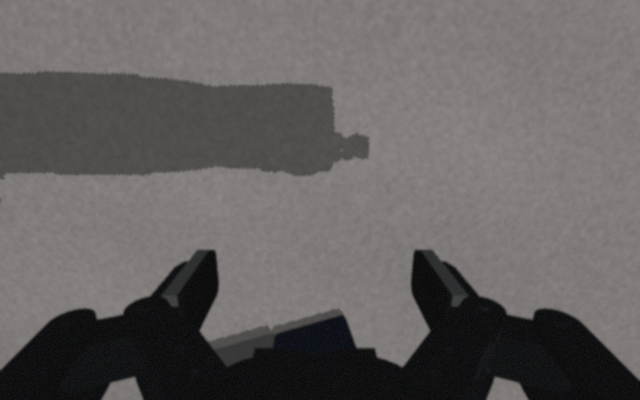

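```bash
python3 - <<'E'
import cv2
a=cv2.imread("pics/top0.png")[130:295,165:465];cv2.imwrite("pics/topc.png",cv2.convertScaleAbs(cv2.resize(a,(800,440),interpolation=cv2.INTER_CUBIC),alpha=1.5))
a=cv2.imread("pics/scene0.png")[120:340,170:510];cv2.imwrite("pics/scenec.png",cv2.convertScaleAbs(cv2.resize(a,(800,518),interpolation=cv2.INTER_CUBIC),alpha=1.3))
E
```

```text
(no output)
```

View pics/topc.png

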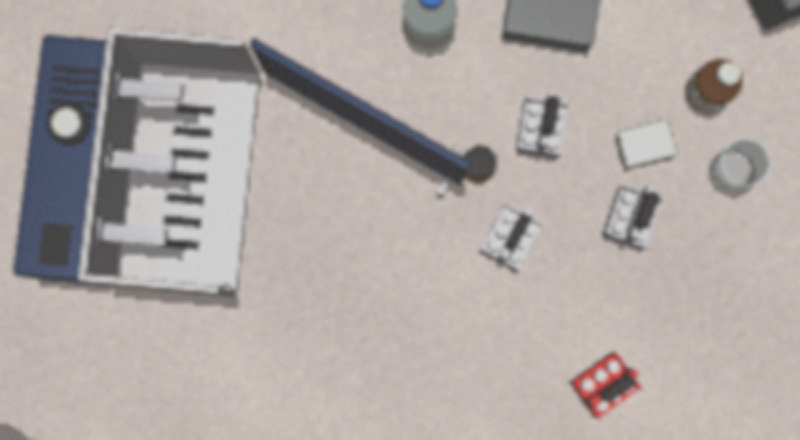

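View pics/scenec.png

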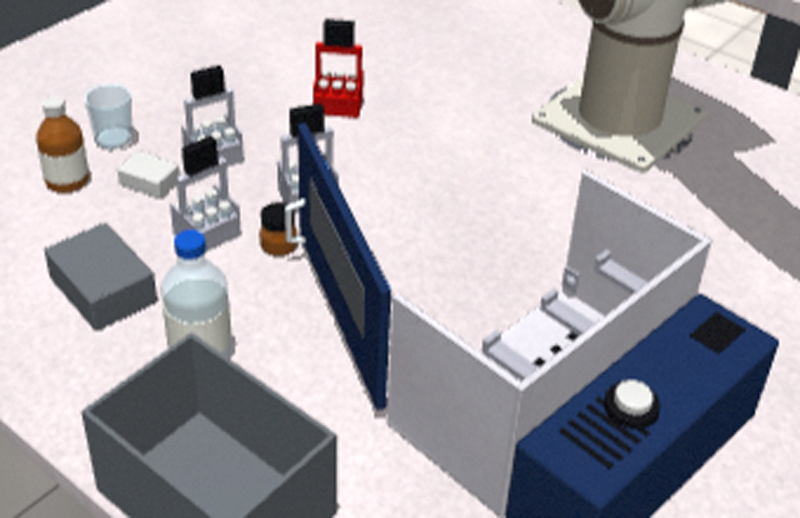

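```bash
cat > h.py <<'E'
import numpy as np,cv2
from scipy.spatial.transform import Rotation as Rn
from workcell import bot
def cam(n,obs=None):
    i=bot.camera_info(n);K=i["camera_matrix"]
    if "R" in i: R,t=i["R"],i["t"]; return K,R.T,-R.T@t
    M=i["mount"];Rt=Rn.from_quat(obs["tool_rot"]).as_matrix()
    return K,Rt@M[:3,:3],Rt@M[:3,3]+obs["eef_pos"]
def onplane(c,uv,z):
    K,A,C=c; uv=np.atleast_2d(uv).astype(float)
    r=np.c_[uv,np.ones(len(uv))]@np.linalg.inv(K).T@A.T
    return C+r*((z-C[2])/r[:,2])[:,None]
def cloud(c,d):
    K,A,C=c; v,u=np.mgrid[:d.shape[0],:d.shape[1]]
    r=np.stack([u,v,np.ones_like(u)],-1)@np.linalg.inv(K).T
    return (r*d[...,None])@A.T+C
def proj(c,X):
    K,A,C=c; p=(np.atleast_2d(X)-C)@A@K.T; return p[:,:2]/p[:,2:]
def grab(n,tag):
    o=bot.get_obs();p,d=bot.camera(n);cv2.imwrite(f"pics/{n}{tag}.png",p[:,:,::-1]);np.save(f"pics/{n}{tag}.npy",d);return cam(n,o),p,d,o
E
python3 - <<'E'
from h import *
np.set_printoptions(precision=4,suppress=True)
for n in["top","scene"]:
    c=cam(n);p=cv2.imread(f"pics/{n}0.png");d=np.load(f"pics/{n}0.npy");X=cloud(c,d)
    hsv=cv2.cvtColor(p,cv2.COLOR_BGR2HSV)
    print(n,c[2])
    # black blocks: dark and z in .1-.16
    m=((p.max(2)<70)&(X[...,2]>.10)&(X[...,2]<.165)&(X[...,0]>.2)&(X[...,1]<.1)).astype(np.uint8)
    k,l,s,ce=cv2.connectedComponentsWithStats(m)
    for j in range(1,k):
        if s[j,4]>15:
            Q=X[l==j];print(s[j],ce[j],np.median(Q,0),Q.min(0),Q.max(0))
    # red
    m=((hsv[...,1]>150)&((hsv[...,0]<8)|(hsv[...,0]>172))&(p[...,2]>90))
    print("red",m.sum(),np.median(X[m],0))
# top heights near dryer
c=cam("top");d=np.load("pics/top0.npy");X=cloud(c,d);p=cv2.imread("pics/top0.png")
for name,u,v in [("hookA",220,163),("hookB",218,190),("hookC",215,217),("btn",190,176),("doorhinge",261,149),("doorfree",339,192),("bench",300,250),("nearwall",245,237),("jar",345,190)]:
    print(name,p[v,u],X[v,u])
E
```

```text
top [ 0.3195 -0.0709  1.782 ]
[465  54  20  41  89] [474.5955  73.0225] [ 0.9352 -0.6272  0.1172] [ 0.8593 -0.6573  0.1052] [ 1.0059 -0.5949  0.1293]
[427  68  67  68 303] [452.6139 108.1914] [ 0.7968 -0.5345  0.1153] [ 0.7215 -0.6801  0.1001] [ 0.9561 -0.4666  0.1284]
[263  76  43   3  93] [283.3226  76.6667] [0.9332 0.0309 0.113 ] [ 0.9307 -0.0441  0.1001] [0.9363 0.0999 0.1269]
[486  97  11  20  51] [491.1765 106.5686] [ 0.8153 -0.6787  0.1168] [ 0.7825 -0.6946  0.1069] [ 0.8522 -0.6612  0.1334]
[264 114  43   3  94] [284.4362 114.6489] [0.7985 0.027  0.1145] [ 0.7952 -0.0462  0.1006] [0.8014 0.0973 0.1285]
[262 151  79  46 219] [300.5662 173.7534] [ 0.5921 -0.0245  0.1336] [ 0.5173 -0.1541  0.1006] [0.6658 0.0996 0.1648]
[ 601  155   25  135 1842] [612.5049 225.9772] [ 0.4024 -1.0424  0.1406] [ 0.2001 -1.0863  0.1   ] [ 0.6413 -1.0326  0.165 ]
[431 157  10   9  24] [434.5417 161.0417] [ 0.6313 -0.4765  0.1043] [ 0.6196 -0.4979  0.1003] [ 0.6469 -0.4675  0.1213]
[368 167   6  14  55] [370.8727 173.2727] [ 0.5879 -0.2576  0.1451] [ 0.5688 -0.2652  0.1113] [ 0.609  -0.2508  0.1594]

[... 1216 characters left out ...]
09 -0.1525  0.1   ] [0.6837 0.0999 0.1649]
[209 264  86  36 441] [250.5986 281.1088] [ 0.8142 -0.0427  0.1088] [ 0.804  -0.0476  0.1   ] [0.9316 0.0995 0.1203]
[205 296  45  41 198] [227.7778 316.3687] [0.9412 0.0308 0.1088] [ 0.9389 -0.0486  0.1001] [0.943  0.0992 0.1191]
red 316 [ 0.2731 -0.3206  0.0331]
hookA [128 125 126] [0.6293 0.2392 0.1427]
hookB [131 128 128] [0.5398 0.2453 0.1404]
hookC [132 129 130] [0.4511 0.254  0.1416]
btn [135 136 135] [0.5859 0.3353 0.151 ]
doorhinge [48 43 42] [0.6669 0.1001 0.178 ]
doorfree [67 56 51] [ 0.5206 -0.1491  0.1958]
bench [115 118 125] [ 0.342  -0.0175 -0.002 ]
nearwall [122 122 124] [0.3828 0.1496 0.1885]
jar [51 51 52] [ 0.5451 -0.1769  0.0552]
```

```bash
python3 - <<'E'
from h import *
np.set_printoptions(precision=4,suppress=True)
o=bot.get_obs();R=Rn.from_quat(o["tool_rot"]).as_matrix();print("tool\n",R, "zyaw",np.degrees(np.arctan2(R[1,2],R[0,2])))
P={}
c=cam("top");p=cv2.imread("pics/top0.png");d=np.load("pics/top0.npy");X=cloud(c,d)
for name,(x,y) in dict(c1=(.588,-.256),c2=(.472,-.372),c3=(.447,-.213)).items():
    m=(abs(X[...,0]-x)<.06)&(abs(X[...,1]-y)<.06)&(X[...,2]>.135)&(X[...,2]<.16)
    uv=np.argwhere(m)[:,::-1]
    Q=onplane(c,uv,.146)[:,:2]
    r=cv2.minAreaRect(Q.astype(np.float32)*1000)
    w,v=np.linalg.eigh(np.cov(Q.T)); 
    print(name,len(Q),Q.mean(0),r,"long yaw",np.degrees(np.arctan2(v[1,1],v[0,1]))%180, np.sqrt(w*12))
m=(X[...,2]>.185)&(X[...,2]<.195)&(X[...,0]>.35)&(X[...,0]<.72)&(X[...,1]>.08)&(X[...,1]<.33)
Q=onplane(c,np.argwhere(m)[:,::-1],.19)
print("walls",len(Q));r=cv2.minAreaRect(Q[:,:2].astype(np.float32)*1000);print(r,cv2.boxPoints(r))
for nm,xx in (("A",.629),("B",.54),("C",.451)):
    m=(X[...,2]>.132)&(X[...,2]<.158)&(abs(X[...,0]-xx)<.025)&(X[...,1]>.15)&(X[...,1]<.30)
    Q=X[m];w,v=np.linalg.eigh(np.cov(Q[:,:2].T));print(nm,len(Q),Q.mean(0),Q.min(0),Q.max(0),np.degrees(np.arctan2(v[1,1],v[0,1]))%180)
m=(abs(X[...,0]-.586)<.03)&(abs(X[...,1]-.335)<.03)&(X[...,2]>.125)&(p.min(2)>110);print("btn",m.sum(),X[m].mean(0), X[m][:,2].max())
# door top
m=(X[...,2]>.183)&(X[...,2]<.2)&(X[...,1]<.095)&(X[...,1]>-.2)&(X[...,0]>.45)&(X[...,0]<.7)
Q=onplane(c,np.argwhere(m)[:,::-1],.19);print("door",len(Q));r=cv2.minAreaRect(Q[:,:2].astype(np.float32)*1000);print(r,cv2.boxPoints(r))
E
```

```text
tool
 [[-0.0007 -0.9111  0.4122]
 [-0.0014  0.4122  0.9111]
 [-1.      0.     -0.0016]] zyaw 65.65697942815706
c1 60 [ 0.5896 -0.2604] ((589.9970092773438, -260.53875732421875), (14.042423248291016, 44.489871978759766), 79.1055908203125) long yaw 169.92302081927423 [0.0144 0.0455]
c2 65 [ 0.4695 -0.3756] ((469.6005554199219, -375.5031433105469), (15.391992568969727, 44.80459976196289), 69.61527252197266) long yaw 158.5790516147091 [0.0154 0.0457]
c3 59 [ 0.4467 -0.2166] ((446.4017639160156, -216.695068359375), (13.850543975830078, 43.88323974609375), 59.73332595825195) long yaw 149.54520878570764 [0.0141 0.0445]
walls 465
((533.7071533203125, 195.02359008789062), (197.37181091308594, 306.6124572753906), 84.00790405273438) [[370.9366 112.8807]
 [675.8738  80.873 ]
 [696.4777 277.1665]
 [391.5405 309.1741]]
A 184 [0.6274 0.2408 0.1434] [0.6042 0.194  0.1324] [0.6537 0.28   0.1579] 85.27853475859175
B 181 [0.5377 0.2496 0.1439] [0.516  0.2044 0.1326] [0.5625 0.2894 0.1579] 85.99033287232582
C 176 [0.4489 0.2593 0.1434] [0.4279 0.2128 0.1323] [0.4748 0.2976 0.1577] 85.3174311978942
btn 72 [0.5889 0.3389 0.1446] 0.15855244880865293
door 353
((595.2161865234375, -29.495925903320312), (290.22772216796875, 12.852447509765625), 59.15627670288086) [[ 515.2993 -150.7915]
 [ 526.3339 -157.3809]
 [ 675.1331   91.7996]
 [ 664.0984   98.389 ]]
```

Request:
{"api": "step_arm", "payload": {"series": [{"z":4},{"x":1,"y":-2.8,"z":8},{"x":10,"y":-28,"z":9,"twist":-3},{"x":10,"y":-28,"z":9,"twist":-3},{"x":10,"y":-28,"z":9,"twist":-3},{"x":10,"y":-28,"z":9,"twist":-3},{"x":10,"y":-28,"z":9,"twist":-3},{"x":10,"y":-28,"z":9,"twist":-3},{"x":10,"y":-28,"z":9,"twist":-3},{"x":14,"y":-32,"z":9,"twist":-5}]}}

```text
$.series[0]: bad value
```

Request:
{"api": "step_arm", "payload": {"series": [{"x":10,"y":-35,"z":0},{"x":10,"y":-35,"z":0},{"x":10,"y":-35,"z":0},{"x":10,"y":-35,"z":0},{"x":10,"y":-35,"z":0},{"x":10,"y":-35,"z":0},{"x":10,"y":-35,"z":0},{"x":10,"y":-35,"z":0},{"x":10,"y":-35,"z":0},{"x":10,"y":-35,"z":0}]}}

```text
$.series[0]: bad value
```

```bash
python3 - <<'E'
from h import *
c,p,d,o=grab("wrist","1");print(o["clock"],o["eef_pos"],o["joint_pos"],o["ft_force"])
E
```

```text
0.15 [0.20589195 0.45513093 0.23061344] [1.14595277e+00 2.41244309e-01 4.02894087e-03 1.33515789e+00
 2.05969772e-05 1.57081863e+00] [-0.58419024  0.30426595  0.13952107]
```

View pics/wrist1.png

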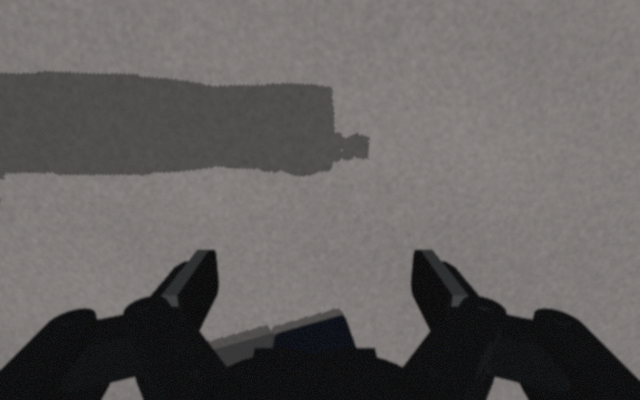

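Request:
{"api": "step_arm", "payload": {"series": [{"x":0,"y":0,"z":4,"twist":0,"jaw":8.5},{"x":1,"y":-3,"z":7,"twist":0,"jaw":8.5},{"x":12,"y":-33,"z":9,"twist":-6,"jaw":8.5},{"x":12,"y":-33,"z":9,"twist":-6,"jaw":8.5},{"x":12,"y":-33,"z":9,"twist":-6,"jaw":8.5},{"x":12,"y":-33,"z":9,"twist":-6,"jaw":8.5},{"x":12,"y":-33,"z":9,"twist":-6,"jaw":8.5},{"x":12,"y":-33,"z":9,"twist":-6,"jaw":8.5},{"x":12,"y":-33,"z":9,"twist":-6,"jaw":8.5},{"x":12,"y":-33,"z":9,"twist":-6,"jaw":8.5}]}}

```text
clock: 1.03
eef_pos: [0.3261, 0.1225, 0.3211]
tool_rot: [-0.352, 0.614, 0.351, 0.613]
ft_force: [0.3, 0.1, 0.6]
grip_width: 0.085
```

Request:
{"api": "step_arm", "payload": {"series": [{"x":12,"y":-34,"z":-1,"twist":0,"jaw":8.5},{"x":12,"y":-34,"z":-1,"twist":0,"jaw":8.5},{"x":12,"y":-34,"z":-1,"twist":0,"jaw":8.5},{"x":12,"y":-34,"z":-1,"twist":0,"jaw":8.5},{"x":12,"y":-34,"z":-1,"twist":0,"jaw":8.5},{"x":12,"y":-34,"z":-1,"twist":0,"jaw":8.5},{"x":12,"y":-34,"z":-1,"twist":0,"jaw":8.5},{"x":12,"y":-34,"z":-1,"twist":0,"jaw":8.5},{"x":12,"y":-34,"z":-1,"twist":0,"jaw":8.5},{"x":12,"y":-34,"z":-1,"twist":0,"jaw":8.5}]}}

```text
clock: 1.87
eef_pos: [0.4471, -0.2223, 0.3093]
tool_rot: [-0.35, 0.615, 0.349, 0.614]
ft_force: [0.6, 0.9, -0.5]
grip_width: 0.0849
```

```bash
python3 - <<'E'
from h import *
c,p,d,o=grab("wrist","2");print(o["clock"],o["eef_pos"],o["joint_pos"],o["ft_force"])
E
```

```text
1.8667 [ 0.44706048 -0.2223199   0.3092808 ] [-0.45976357  0.22029522  0.17968051  1.52995663 -0.00282272  0.07689568] [ 0.61413898  0.89732432 -0.50072036]
```

View pics/wrist2.png

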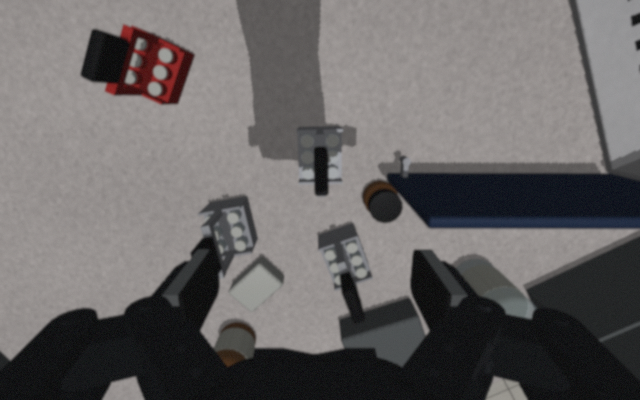

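```bash
cat >> h.py <<'E'
def blocks(c,p,d,zlo=.13,zhi=.155,cen=None,rad=.05,ztop=.146):
    X=cloud(c,d)
    m=(X[...,2]>zlo)&(X[...,2]<zhi)&(p.max(2)<80)&(np.hypot(X[...,0]-cen[0],X[...,1]-cen[1])<rad)
    k,l,s,ce=cv2.connectedComponentsWithStats(m.astype(np.uint8))
    j=1+np.argmax(s[1:,4]);m=l==j
    Q=X[m];T=Q[Q[:,2]>Q[:,2].max()-.012]
    r=cv2.minAreaRect(T[:,:2].astype(np.float32)*1000)
    w,v=np.linalg.eigh(np.cov(T[:,:2].T))
    return dict(n=len(T),mean=T.mean(0),rect=r,longyaw=np.degrees(np.arctan2(v[1,1],v[0,1]))%180,zmax=Q[:,2].max(),size=np.sqrt(w*12))
def zyaw(o):
    R=Rn.from_quat(o["tool_rot"]).as_matrix();return np.degrees(np.arctan2(R[1,2],R[0,2]))
E
python3 - <<'E'
from h import *
o=bot.get_obs();c=cam("wrist",o);p=cv2.imread("pics/wrist2.png")[...,::-1];d=np.load("pics/wrist2.npy")
print(zyaw(o));print(blocks(c,p,d,cen=(.447,-.217)));print(blocks(c,p,d,cen=(.59,-.26)))
E
```

```text
59.33165319041787
{'n': 603, 'mean': array([ 0.44568486, -0.21279683,  0.14530659]), 'rect': ((446.5498046875, -213.8399200439453), (13.334861755371094, 42.27423095703125), 59.977142333984375), 'longyaw': np.float64(151.19770005148015), 'zmax': np.float64(0.147703553669003), 'size': array([0.01309624, 0.04263011])}
{'n': 488, 'mean': array([ 0.5890204 , -0.25638923,  0.14454788]), 'rect': ((591.0482177734375, -257.3239440917969), (13.909040451049805, 43.83221435546875), 78.87220001220703), 'longyaw': np.float64(169.48534747845483), 'zmax': np.float64(0.14774086918219415), 'size': array([0.01340737, 0.04613432])}
```

Request:
{"api": "step_arm", "payload": {"series": [{"x":-0.1,"y":0.8,"z":-3,"twist":0.6,"jaw":8.5},{"x":-0.1,"y":0.8,"z":-7,"twist":0.6,"jaw":8.5},{"x":-0.1,"y":0.8,"z":-11,"twist":0.6,"jaw":8.5},{"x":-0.1,"y":0.8,"z":-15,"twist":0.6,"jaw":8.5},{"x":-0.1,"y":0.8,"z":-18,"twist":0.6,"jaw":8.5},{"x":-0.1,"y":0.8,"z":-19.5,"twist":0.6,"jaw":8.5},{"x":-0.1,"y":0.8,"z":-19.5,"twist":0.6,"jaw":8.5},{"x":-0.1,"y":0.8,"z":-19.5,"twist":0.6,"jaw":0.5},{"x":-0.1,"y":0.8,"z":-19.5,"twist":0.6,"jaw":0.5},{"x":-0.1,"y":0.8,"z":-19.5,"twist":0.6,"jaw":0.5}]}}

```text
clock: 2.75
eef_pos: [0.4466, -0.2121, 0.1167]
tool_rot: [-0.354, 0.612, 0.352, 0.613]
ft_force: [-0.1, 0.0, -0.2]
grip_width: 0.0515
```

Request:
{"api": "step_arm", "payload": {"series": [{"x":0,"y":0,"z":0,"twist":0,"jaw":0.5},{"x":0,"y":0,"z":0,"twist":0,"jaw":0.5},{"x":0,"y":0,"z":0,"twist":0,"jaw":0.5},{"x":0,"y":0,"z":0,"twist":0,"jaw":0.5},{"x":0,"y":0,"z":0,"twist":0,"jaw":0.5},{"x":0,"y":0,"z":0,"twist":0,"jaw":0.5}]}}

```text
clock: 3.25
eef_pos: [0.4472, -0.2127, 0.1177]
tool_rot: [-0.355, 0.612, 0.352, 0.613]
ft_force: [-0.6, -0.2, 5.0]
grip_width: 0.0131
```

Request:
{"api": "step_arm", "payload": {"series": [{"x":0,"y":0,"z":3,"twist":0,"jaw":0.5},{"x":0,"y":0,"z":7,"twist":0,"jaw":0.5},{"x":0,"y":0,"z":11,"twist":0,"jaw":0.5},{"x":0,"y":0,"z":15,"twist":0,"jaw":0.5},{"x":0,"y":0,"z":19,"twist":0,"jaw":0.5},{"x":0,"y":0,"z":23,"twist":0,"jaw":0.5},{"x":1,"y":3,"z":23,"twist":5,"jaw":0.5},{"x":2.4,"y":6,"z":23,"twist":10,"jaw":0.5},{"x":3.6,"y":9,"z":23,"twist":15,"jaw":0.5},{"x":4.8,"y":12,"z":23,"twist":20,"jaw":0.5}]}}

```text
clock: 4.08
eef_pos: [0.4953, -0.0915, 0.3473]
tool_rot: [-0.456, 0.541, 0.454, 0.542]
ft_force: [-0.0, 0.3, -2.2]
grip_width: 0.0129
```

```bash
python3 - <<'E'
from h import *
c,p,d,o=grab("scene","3");print(o["clock"],o["eef_pos"],zyaw(o),o["ft_force"],o["grip_width"])
cv2.imwrite("pics/s3.png",cv2.resize(p[60:340,160:520,::-1],(720,560)))
E
```

```text
4.0833 [ 0.49526819 -0.09154656  0.34725528] 80.12666744974625 [-0.015709    0.26786251 -2.17399542] 0.012876962762720894
```

View pics/s3.png

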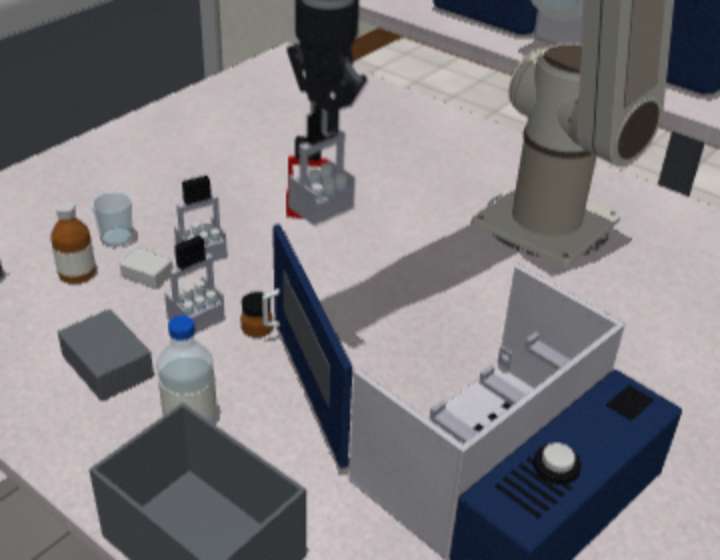

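Request:
{"api": "step_arm", "payload": {"series": [{"x":1.5,"y":3,"z":0,"twist":2,"jaw":0.5},{"x":3,"y":6,"z":0,"twist":4.7,"jaw":0.5},{"x":4.5,"y":9,"z":0,"twist":4.7,"jaw":0.5},{"x":6,"y":12,"z":0,"twist":4.7,"jaw":0.5},{"x":7.5,"y":15,"z":0,"twist":4.7,"jaw":0.5},{"x":9,"y":18,"z":0,"twist":4.7,"jaw":0.5},{"x":10.5,"y":21,"z":0,"twist":4.7,"jaw":0.5},{"x":12.5,"y":24,"z":0,"twist":4.7,"jaw":0.5},{"x":12.5,"y":25,"z":0,"twist":4.7,"jaw":0.5},{"x":12.5,"y":25,"z":0,"twist":4.7,"jaw":0.5}]}}

```text
clock: 4.97
eef_pos: [0.6224, 0.1673, 0.3431]
tool_rot: [-0.479, 0.518, 0.482, 0.52]
ft_force: [-0.5, -0.2, -2.2]
grip_width: 0.0129
```

```bash
python3 - <<'E'
from h import *
c,p,d,o=grab("wrist","4");print(o["clock"],o["eef_pos"],zyaw(o),o["ft_force"],o["grip_width"])
X=cloud(c,d)
for nm,x,y in (("A",.626,.224),("B",.536,.233),("C",.4475,.243)):
    m=(abs(X[...,0]-x)<.03)&(X[...,1]>y-.04)&(X[...,1]<y+.045)&(X[...,2]>.134)&(X[...,2]<.157)
    Q=X[m]
    if len(Q)<20: print(nm,len(Q));continue
    w,v=np.linalg.eigh(np.cov(Q[:,:2].T));print(nm,len(Q),Q.mean(0),Q.min(0),Q.max(0),np.degrees(np.arctan2(v[1,1],v[0,1]))%180)
E
```

```text
4.9667 [0.62236104 0.16725702 0.34305878] 85.56195686932544 [-0.49688739 -0.23174084 -2.19641532] 0.012875985337162024
A 1025 [0.62972857 0.2400856  0.1392808 ] [0.61706173 0.20992999 0.13404199] [0.6428034  0.268839   0.14160663] 84.52480434187996
B 1580 [0.53973151 0.24085216 0.14020136] [0.52639567 0.2036975  0.13413115] [0.55293023 0.27798531 0.15229623] 83.81540681835912
C 0
```

View pics/wrist4.png

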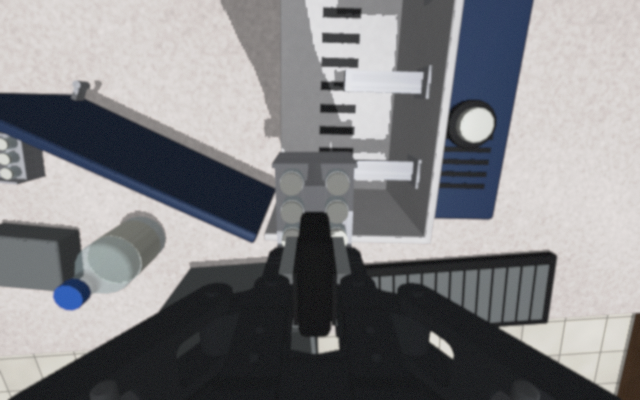

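Request:
{"api": "step_arm", "payload": {"series": [{"x":0,"y":-1.0,"z":0,"twist":-1.2,"jaw":0.5},{"x":0,"y":-1.0,"z":0,"twist":-1.2,"jaw":0.5},{"x":0,"y":-1.0,"z":-2.5,"twist":-1.2,"jaw":0.5},{"x":0,"y":-1.0,"z":-5,"twist":-1.2,"jaw":0.5},{"x":0,"y":-1.0,"z":-7.5,"twist":-1.2,"jaw":0.5},{"x":0,"y":-1.0,"z":-10,"twist":-1.2,"jaw":0.5},{"x":0,"y":-1.0,"z":-12.5,"twist":-1.2,"jaw":0.5},{"x":0,"y":-1.0,"z":-15.5,"twist":-1.2,"jaw":0.5},{"x":0,"y":-1.0,"z":-15.5,"twist":-1.2,"jaw":0.5},{"x":0,"y":-1.0,"z":-15.5,"twist":-1.2,"jaw":0.5}]}}

```text
clock: 5.85
eef_pos: [0.6203, 0.1532, 0.1884]
tool_rot: [-0.472, 0.525, 0.475, 0.524]
ft_force: [1.0, -0.3, -1.6]
grip_width: 0.0132
```

```bash
python3 - <<'E'
from h import *
c,p,d,o=grab("scene","5");print(o["clock"],o["eef_pos"],zyaw(o),o["ft_force"],o["grip_width"])
cv2.imwrite("pics/s5.png",cv2.resize(p[130:310,270:510,::-1],(800,600)))
E
```

```text
5.85 [0.62030786 0.15322263 0.18841974] 84.13440841816501 [ 1.00848605 -0.31013243 -1.59110085] 0.013218099166552052
```

View pics/s5.png

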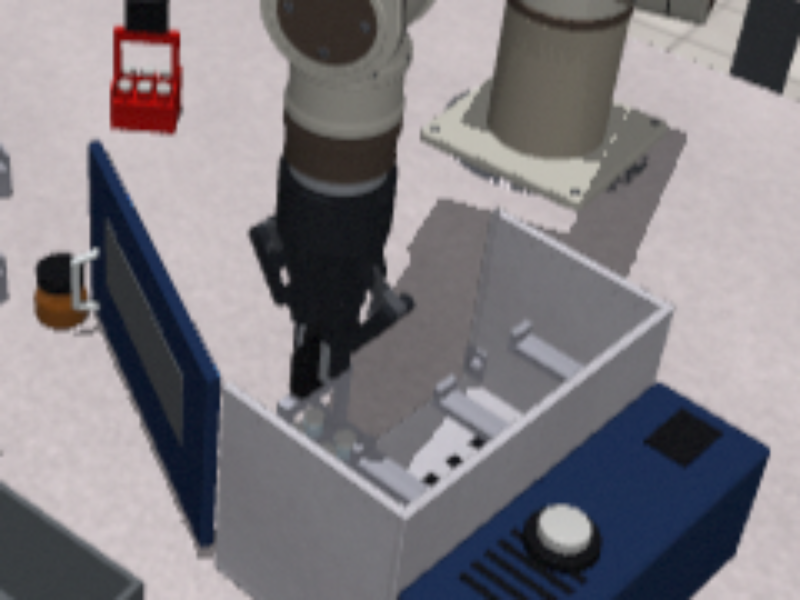

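Request:
{"api": "step_arm", "payload": {"series": [{"x":0.1,"y":1,"z":0,"twist":0,"jaw":0.5},{"x":0.2,"y":2,"z":0,"twist":0,"jaw":0.5},{"x":0.3,"y":3,"z":0,"twist":0,"jaw":0.5},{"x":0.4,"y":4,"z":0,"twist":0,"jaw":0.5},{"x":0.5,"y":5,"z":0,"twist":0,"jaw":0.5},{"x":0.6,"y":6,"z":0,"twist":0,"jaw":0.5},{"x":0.7,"y":6.9,"z":0,"twist":0,"jaw":0.5},{"x":0.7,"y":6.9,"z":0,"twist":0,"jaw":0.5},{"x":0.7,"y":6.9,"z":0,"twist":0,"jaw":0.5}]}}

```text
clock: 6.65
eef_pos: [0.6289, 0.2238, 0.1903]
tool_rot: [-0.474, 0.524, 0.475, 0.525]
ft_force: [-0.7, -0.3, -2.2]
grip_width: 0.0131
```

```bash
python3 - <<'E'
from h import *
c,p,d,o=grab("scene","6");print(o["clock"],o["eef_pos"],zyaw(o),o["ft_force"],o["grip_width"])
cv2.imwrite("pics/s6.png",cv2.resize(p[130:310,270:510,::-1],(800,600)))
E
```

```text
6.65 [0.62887542 0.22377609 0.19027574] 84.2352587017887 [-0.71079714 -0.29465626 -2.24160502] 0.01308030212681672
```

View pics/s6.png

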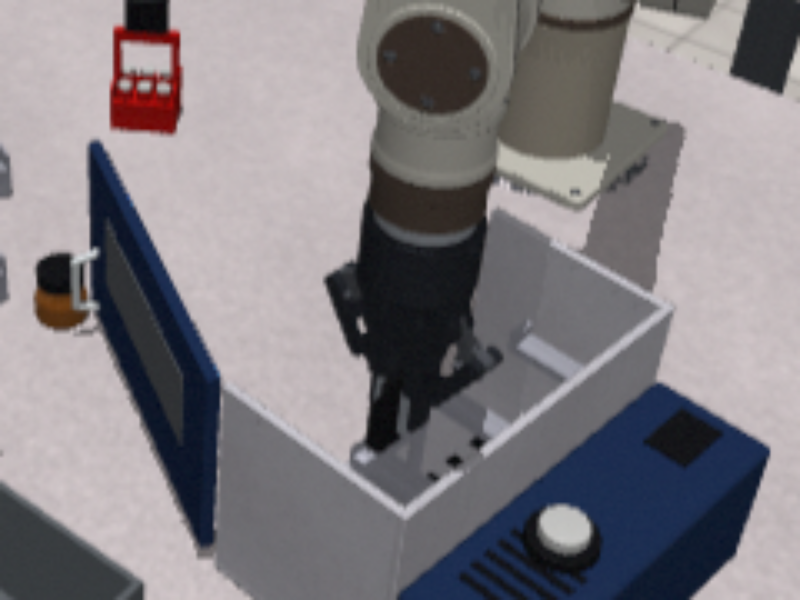

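```bash
python3 - <<'E'
from h import *
c=cam("scene");d=np.load("pics/scene6.npy");X=cloud(c,d)
for u,v in ((418,237),(410,240),(417,233),(405,243),(375,220)): print(u,v,X[v,u])
E
```

```text
418 237 [0.62709024 0.28426657 0.28049824]
410 240 [0.64501764 0.27648295 0.27967901]
417 233 [0.38848865 0.16780164 0.06169751]
405 243 [0.64573809 0.26683496 0.26577326]
375 220 [0.63045872 0.17895554 0.26857704]
```

Request:
{"api": "step_arm", "payload": {"series": [{"x":0,"y":0,"z":-0.8,"twist":0,"jaw":0.5},{"x":0,"y":0,"z":-1.6,"twist":0,"jaw":0.5},{"x":0,"y":0,"z":-2.2,"twist":0,"jaw":0.5},{"x":0,"y":0,"z":-2.5,"twist":0,"jaw":0.5},{"x":0,"y":0,"z":-2.7,"twist":0,"jaw":0.5},{"x":0,"y":0,"z":-2.7,"twist":0,"jaw":0.5}]}}

```text
clock: 7.2
eef_pos: [0.6286, 0.2225, 0.1637]
tool_rot: [-0.473, 0.524, 0.474, 0.525]
ft_force: [-0.7, -1.3, 1.0]
grip_width: 0.0129
```

Request:
{"api": "step_arm", "payload": {"series": [{"x":0,"y":0,"z":-0.1,"twist":0,"jaw":1.6},{"x":0,"y":0,"z":-0.1,"twist":0,"jaw":2.0},{"x":0,"y":0,"z":0,"twist":0,"jaw":2.6},{"x":0,"y":0,"z":0,"twist":0,"jaw":3.2},{"x":0,"y":0,"z":0,"twist":0,"jaw":3.2},{"x":0,"y":0,"z":0,"twist":0,"jaw":3.2},{"x":0,"y":0,"z":0,"twist":0,"jaw":3.2},{"x":0,"y":0,"z":0,"twist":0,"jaw":3.2}]}}

```text
clock: 7.87
eef_pos: [0.6286, 0.2226, 0.1636]
tool_rot: [-0.473, 0.524, 0.474, 0.525]
ft_force: [-0.1, -0.4, -0.7]
grip_width: 0.0319
```

Request:
{"api": "step_arm", "payload": {"series": [{"x":0,"y":0,"z":1.5,"twist":0,"jaw":3.2},{"x":0,"y":0,"z":3,"twist":0,"jaw":3.2},{"x":0,"y":0,"z":5,"twist":0,"jaw":3.2},{"x":0,"y":0,"z":8,"twist":0,"jaw":3.2},{"x":0,"y":0,"z":11,"twist":0,"jaw":3.2},{"x":0,"y":0,"z":15,"twist":0,"jaw":8.5},{"x":-1,"y":-3,"z":17,"twist":0,"jaw":8.5},{"x":-2,"y":-6.5,"z":17,"twist":0,"jaw":8.5},{"x":-3,"y":-10,"z":17,"twist":0,"jaw":8.5},{"x":-3,"y":-13,"z":17,"twist":0,"jaw":8.5}]}}

```text
clock: 8.7
eef_pos: [0.5973, 0.0912, 0.3351]
tool_rot: [-0.474, 0.524, 0.474, 0.526]
ft_force: [1.7, -0.2, 0.3]
grip_width: 0.085
```

```bash
python3 - <<'E'
from h import *
c,p,d,o=grab("wrist","7");print(o["clock"],o["eef_pos"],zyaw(o),o["ft_force"],o["grip_width"])
print(blocks(c,p,d,.18,.205,(.628,.222)))
c,p,d,o=grab("scene","7")
cv2.imwrite("pics/s7.png",cv2.resize(p[130:310,270:510,::-1],(800,600)))
E
```

```text
8.7 [0.59727853 0.09119342 0.33505352] 84.19999865505258 [ 1.72398966 -0.18286797  0.3427337 ] 0.08500030502650445
{'n': 711, 'mean': array([0.63201618, 0.21939495, 0.18975416]), 'rect': ((631.200439453125, 221.5714111328125), (14.043571472167969, 43.28512191772461), 85.57579803466797), 'longyaw': np.float64(178.85580341596926), 'zmax': np.float64(0.1934961970202576), 'size': array([0.01290224, 0.04136851])}
```

View pics/wrist7.png

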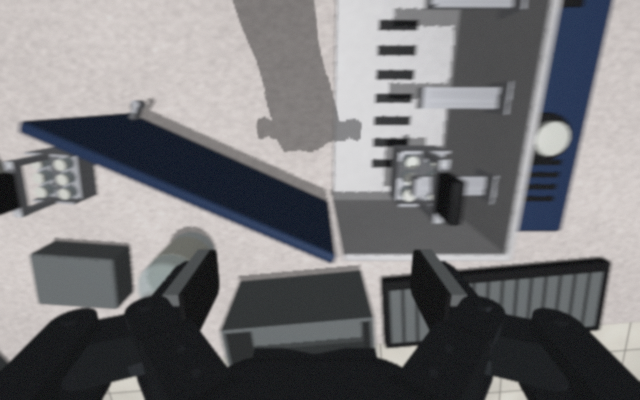

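View pics/s7.png

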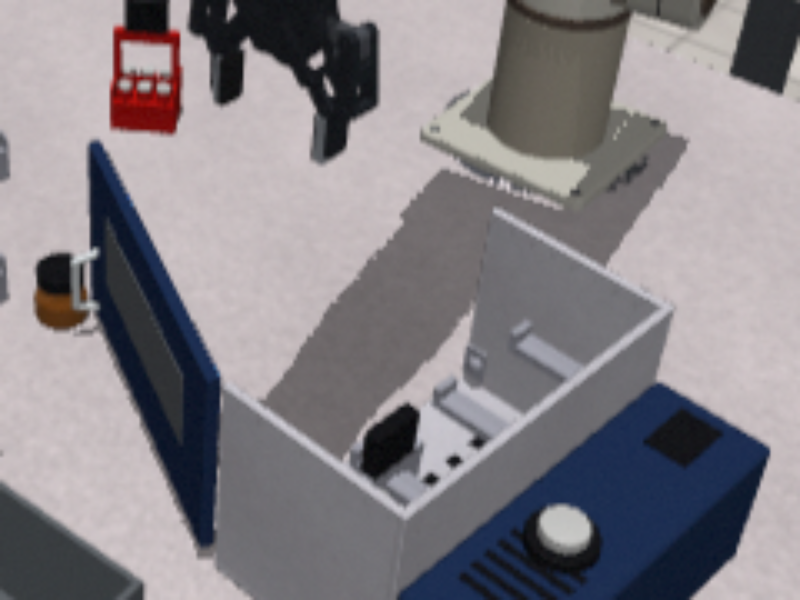

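Request:
{"api": "step_arm", "payload": {"series": [{"x":-0.5,"y":-34.5,"z":0,"twist":-4.7,"jaw":8.5},{"x":-0.5,"y":-34.5,"z":0,"twist":-4.7,"jaw":8.5},{"x":-0.5,"y":-34.5,"z":0,"twist":-4.7,"jaw":8.5},{"x":-0.5,"y":-34.5,"z":0,"twist":-4.7,"jaw":8.5},{"x":-0.5,"y":-34.5,"z":0,"twist":-4.7,"jaw":8.5},{"x":-0.5,"y":-34.5,"z":0,"twist":-4.7,"jaw":8.5},{"x":-0.5,"y":-34.5,"z":0,"twist":-4.7,"jaw":8.5},{"x":-0.5,"y":-34.5,"z":0,"twist":-4.7,"jaw":8.5},{"x":-0.5,"y":-34.5,"z":-1,"twist":-4.7,"jaw":8.5},{"x":-0.5,"y":-34.5,"z":-2,"twist":-4.7,"jaw":8.5}]}}

```text
clock: 9.63
eef_pos: [0.5932, -0.2614, 0.3137]
tool_rot: [-0.449, 0.546, 0.448, 0.547]
ft_force: [-0.9, 1.8, -0.1]
grip_width: 0.0847
```

```bash
python3 - <<'E'
from h import *
c,p,d,o=grab("wrist","8");print(o["clock"],o["eef_pos"],zyaw(o),o["ft_force"],o["grip_width"])
print(blocks(c,p,d,cen=(.59,-.258)))
E
```

```text
9.6333 [ 0.5931917  -0.26136415  0.31369287] 78.80391781446485 [-0.88333255  1.81314529 -0.06866573] 0.08466390997966075
{'n': 581, 'mean': array([ 0.59097071, -0.26059122,  0.1450104 ]), 'rect': ((591.9796142578125, -261.09967041015625), (12.760090827941895, 42.38661575317383), 79.10494995117188), 'longyaw': np.float64(170.1634834640771), 'zmax': np.float64(0.1478289817332274), 'size': array([0.01296076, 0.04288995])}
```

View pics/wrist8.png

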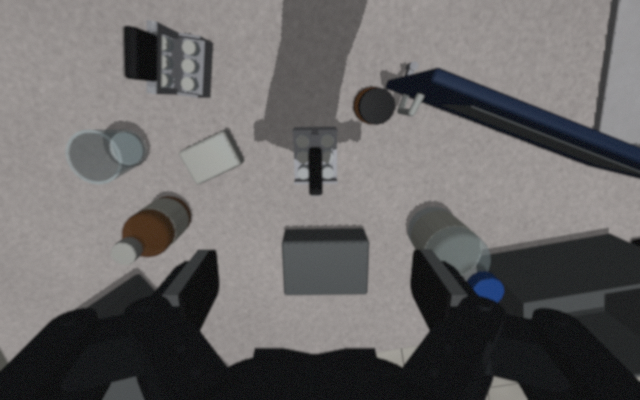

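Request:
{"api": "step_arm", "payload": {"series": [{"x":-0.2,"y":0.1,"z":-3,"twist":0.6,"jaw":8.5},{"x":-0.2,"y":0.1,"z":-7,"twist":0.6,"jaw":8.5},{"x":-0.2,"y":0.1,"z":-11,"twist":0.6,"jaw":8.5},{"x":-0.2,"y":0.1,"z":-15,"twist":0.6,"jaw":8.5},{"x":-0.2,"y":0.1,"z":-18,"twist":0.6,"jaw":8.5},{"x":-0.2,"y":0.1,"z":-19.8,"twist":0.6,"jaw":8.5},{"x":-0.2,"y":0.1,"z":-19.8,"twist":0.6,"jaw":8.5},{"x":-0.2,"y":0.1,"z":-19.8,"twist":0.6,"jaw":4},{"x":-0.2,"y":0.1,"z":-19.8,"twist":0.6,"jaw":3},{"x":-0.2,"y":0.1,"z":-19.8,"twist":0.6,"jaw":3}]}}

```text
clock: 10.52
eef_pos: [0.5926, -0.258, 0.1157]
tool_rot: [-0.453, 0.543, 0.452, 0.544]
ft_force: [-0.1, -0.9, -0.4]
grip_width: 0.0512
```

Request:
{"api": "step_arm", "payload": {"series": [{"x":0,"y":0,"z":0,"twist":0,"jaw":0.5},{"x":0,"y":0,"z":0,"twist":0,"jaw":0.5},{"x":0,"y":0,"z":0,"twist":0,"jaw":0.5},{"x":0,"y":0,"z":0,"twist":0,"jaw":0.5},{"x":0,"y":0,"z":0,"twist":0,"jaw":0.5},{"x":0,"y":0,"z":0,"twist":0,"jaw":0.5}]}}

```text
clock: 11.02
eef_pos: [0.5934, -0.2591, 0.1174]
tool_rot: [-0.454, 0.542, 0.451, 0.545]
ft_force: [-0.5, -1.7, 5.5]
grip_width: 0.0128
```

Request:
{"api": "step_arm", "payload": {"series": [{"x":0,"y":0,"z":3,"twist":0,"jaw":0.5},{"x":0,"y":0,"z":7,"twist":0,"jaw":0.5},{"x":0,"y":0,"z":11,"twist":0,"jaw":0.5},{"x":0,"y":0,"z":15,"twist":0,"jaw":0.5},{"x":0,"y":0,"z":19,"twist":0,"jaw":0.5},{"x":0,"y":0,"z":23,"twist":0,"jaw":0.5},{"x":0,"y":1,"z":23.5,"twist":1,"jaw":0.5},{"x":-0.4,"y":3.5,"z":23.5,"twist":2,"jaw":0.5},{"x":-0.8,"y":7,"z":23.5,"twist":3,"jaw":0.5},{"x":-1.2,"y":10.5,"z":23.5,"twist":4,"jaw":0.5}]}}

```text
clock: 11.85
eef_pos: [0.5808, -0.1533, 0.3506]
tool_rot: [-0.471, 0.527, 0.47, 0.529]
ft_force: [1.0, 0.9, -2.4]
grip_width: 0.0129
```

Request:
{"api": "step_arm", "payload": {"series": [{"x":-0.5,"y":3.5,"z":0,"twist":0.8,"jaw":0.5},{"x":-1,"y":7,"z":0,"twist":0.8,"jaw":0.5},{"x":-1.5,"y":10.5,"z":0,"twist":0.8,"jaw":0.5},{"x":-2,"y":14,"z":0,"twist":0.8,"jaw":0.5},{"x":-2.6,"y":17.5,"z":0,"twist":0.8,"jaw":0.5},{"x":-3.2,"y":21,"z":0,"twist":0.8,"jaw":0.5},{"x":-3.8,"y":24.5,"z":0,"twist":0.8,"jaw":0.5},{"x":-4.4,"y":28,"z":0,"twist":0.8,"jaw":0.5},{"x":-4.9,"y":31,"z":0,"twist":0.8,"jaw":0.5},{"x":-4.9,"y":31,"z":0,"twist":0.8,"jaw":0.5}]}}

```text
clock: 12.68
eef_pos: [0.5297, 0.1623, 0.3489]
tool_rot: [-0.475, 0.522, 0.477, 0.523]
ft_force: [-0.2, -1.1, -2.0]
grip_width: 0.013
```

```bash
python3 - <<'E'
from h import *
c,p,d,o=grab("wrist","9");print(o["clock"],o["eef_pos"],zyaw(o),o["ft_force"],o["grip_width"])
E
```

```text
12.6833 [0.52971118 0.16233636 0.34890132] 84.6769181135367 [-0.19902548 -1.13120771 -1.97589229] 0.013005448746490157
```

View pics/wrist9.png

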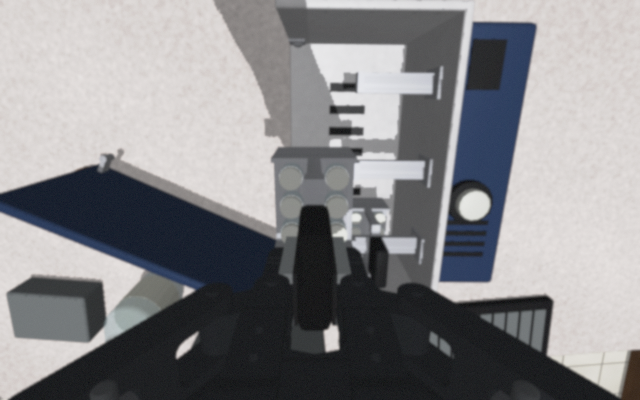

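Request:
{"api": "step_arm", "payload": {"series": [{"x":0.2,"y":-0.3,"z":0,"twist":-0.4,"jaw":0.5},{"x":0.2,"y":-0.3,"z":-2.5,"twist":-0.4,"jaw":0.5},{"x":0.2,"y":-0.3,"z":-5,"twist":-0.4,"jaw":0.5},{"x":0.2,"y":-0.3,"z":-7.5,"twist":-0.4,"jaw":0.5},{"x":0.2,"y":-0.3,"z":-10,"twist":-0.4,"jaw":0.5},{"x":0.2,"y":-0.3,"z":-12.5,"twist":-0.4,"jaw":0.5},{"x":0.2,"y":-0.3,"z":-15,"twist":-0.4,"jaw":0.5},{"x":0.2,"y":-0.3,"z":-16,"twist":-0.4,"jaw":0.5},{"x":0.2,"y":-0.3,"z":-16,"twist":-0.4,"jaw":0.5},{"x":0.2,"y":-0.3,"z":-16,"twist":-0.4,"jaw":0.5}]}}

```text
clock: 13.57
eef_pos: [0.5324, 0.1557, 0.1889]
tool_rot: [-0.473, 0.525, 0.474, 0.525]
ft_force: [0.6, 0.5, -1.2]
grip_width: 0.0134
```

Forward to (0.539, 0.231).

Request:
{"api": "step_arm", "payload": {"series": [{"x":0.1,"y":1,"z":0,"twist":0,"jaw":0.5},{"x":0.2,"y":2,"z":0,"twist":0,"jaw":0.5},{"x":0.3,"y":3,"z":0,"twist":0,"jaw":0.5},{"x":0.4,"y":4,"z":0,"twist":0,"jaw":0.5},{"x":0.5,"y":5,"z":0,"twist":0,"jaw":0.5},{"x":0.6,"y":6,"z":0,"twist":0,"jaw":0.5},{"x":0.7,"y":7,"z":0,"twist":0,"jaw":0.5},{"x":0.7,"y":7.5,"z":0,"twist":0,"jaw":0.5},{"x":0.7,"y":7.5,"z":0,"twist":0,"jaw":0.5}]}}

```text
clock: 14.32
eef_pos: [0.5392, 0.2323, 0.1887]
tool_rot: [-0.473, 0.525, 0.475, 0.524]
ft_force: [-0.3, -1.1, -2.5]
grip_width: 0.0129
```

```bash
python3 - <<'E'
from h import *
c,p,d,o=grab("scene","10");print(o["clock"],o["eef_pos"],zyaw(o),o["ft_force"],o["grip_width"])
cv2.imwrite("pics/s10.png",cv2.resize(p[130:310,270:510,::-1],(800,600)))
E
```

```text
14.3167 [0.53921102 0.23233577 0.18868201] 84.20873039922378 [-0.29027744 -1.0574305  -2.5211427 ] 0.012926229868040541
```

View pics/s10.png

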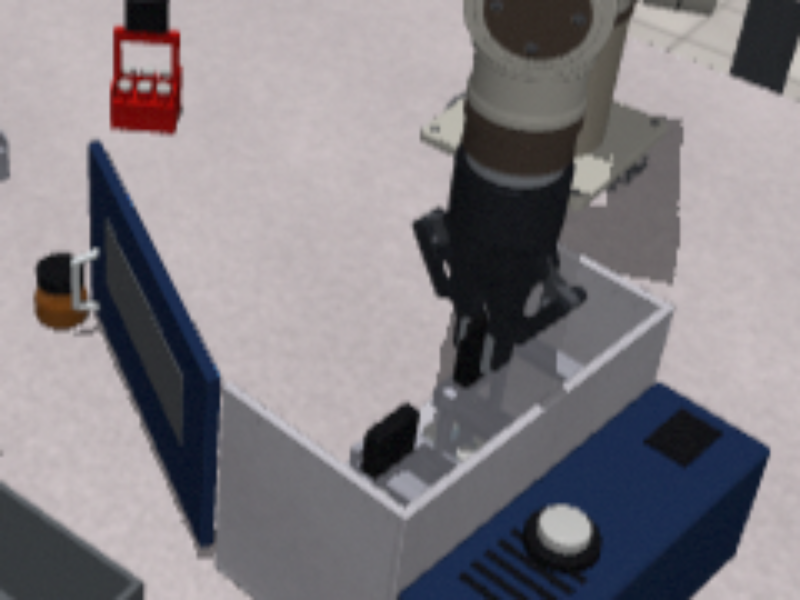

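Request:
{"api": "step_arm", "payload": {"series": [{"x":0,"y":0,"z":-0.8,"twist":0,"jaw":0.5},{"x":0,"y":0,"z":-1.6,"twist":0,"jaw":0.5},{"x":0,"y":0,"z":-2.1,"twist":0,"jaw":0.5},{"x":0,"y":0,"z":-2.4,"twist":0,"jaw":0.5},{"x":0,"y":0,"z":-2.6,"twist":0,"jaw":0.5},{"x":0,"y":0,"z":-2.6,"twist":0,"jaw":0.5}]}}

```text
clock: 14.87
eef_pos: [0.5387, 0.2307, 0.1632]
tool_rot: [-0.473, 0.526, 0.474, 0.524]
ft_force: [-1.9, -1.0, 2.6]
grip_width: 0.0131
```

Request:
{"api": "step_arm", "payload": {"series": [{"x":0,"y":0,"z":0,"twist":0,"jaw":1.6},{"x":0,"y":0,"z":0,"twist":0,"jaw":2.0},{"x":0,"y":0,"z":0,"twist":0,"jaw":2.6},{"x":0,"y":0,"z":0,"twist":0,"jaw":3.2},{"x":0,"y":0,"z":0,"twist":0,"jaw":3.2},{"x":0,"y":0,"z":0,"twist":0,"jaw":3.2},{"x":0,"y":0,"z":0,"twist":0,"jaw":3.2},{"x":0,"y":0,"z":0,"twist":0,"jaw":3.2}]}}

```text
clock: 15.53
eef_pos: [0.5387, 0.2308, 0.1632]
tool_rot: [-0.473, 0.526, 0.474, 0.524]
ft_force: [0.0, 0.2, -0.5]
grip_width: 0.032
```

Request:
{"api": "step_arm", "payload": {"series": [{"x":0,"y":0,"z":1.5,"twist":0,"jaw":3.2},{"x":0,"y":0,"z":3,"twist":0,"jaw":3.2},{"x":0,"y":0,"z":5,"twist":0,"jaw":3.2},{"x":0,"y":0,"z":8,"twist":0,"jaw":3.2},{"x":0,"y":0,"z":11,"twist":0,"jaw":3.2},{"x":0,"y":0,"z":15,"twist":0,"jaw":8.5},{"x":0,"y":-3,"z":17,"twist":0,"jaw":8.5},{"x":0,"y":-6.5,"z":17,"twist":0,"jaw":8.5},{"x":0,"y":-10,"z":17,"twist":0,"jaw":8.5},{"x":0,"y":-13,"z":17,"twist":0,"jaw":8.5}]}}

```text
clock: 16.37
eef_pos: [0.5388, 0.0993, 0.334]
tool_rot: [-0.474, 0.525, 0.474, 0.525]
ft_force: [0.8, 0.1, -1.2]
grip_width: 0.085
```

```bash
python3 - <<'E'
from h import *
c,p,d,o=grab("wrist","11");print(o["clock"],o["eef_pos"],zyaw(o),o["ft_force"],o["grip_width"])
print(blocks(c,p,d,.18,.205,(.539,.231)));print(blocks(c,p,d,.18,.205,(.63,.222)))
c,p,d,o=grab("top","11")
cv2.imwrite("pics/t11.png",cv2.convertScaleAbs(cv2.resize(p[130:295,165:465,::-1],(800,440)),alpha=1.5))
print(blocks(c,p,d,cen=(.47,-.375)))
E
```

```text
16.3667 [0.53877937 0.09926425 0.3340076 ] 84.15061382204826 [ 0.82537062  0.10898883 -1.15786579] 0.0850116623371332
{'n': 795, 'mean': array([0.5377369 , 0.22742671, 0.18954409]), 'rect': ((537.8712158203125, 229.5509033203125), (13.915738105773926, 43.63022232055664), 85.1755599975586), 'longyaw': np.float64(176.49227965565828), 'zmax': np.float64(0.19330264406070263), 'size': array([0.01292921, 0.04512844])}
{'n': 371, 'mean': array([0.62138976, 0.22106608, 0.18979382]), 'rect': ((623.713134765625, 222.4789276123047), (13.6050443649292, 28.85024070739746), 83.66848754882812), 'longyaw': np.float64(7.16884868486477), 'zmax': np.float64(0.19360053947803385), 'size': array([0.01293206, 0.02453062])}
{'n': 42, 'mean': array([ 0.45128374, -0.39717885,  0.14681112]), 'rect': ((450.8440246582031, -397.4648742675781), (10.632735252380371, 42.02357864379883), 71.24060821533203), 'longyaw': np.float64(160.71179233799745), 'zmax': np.float64(0.15469529681431426), 'size': array([0.01146229, 0.04508297])}
```

View pics/wrist11.png

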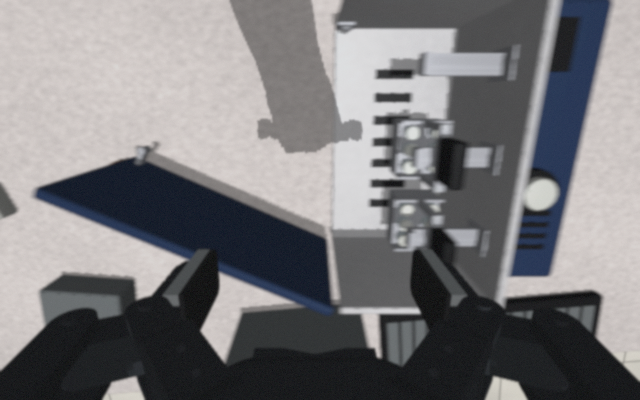

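View pics/t11.png

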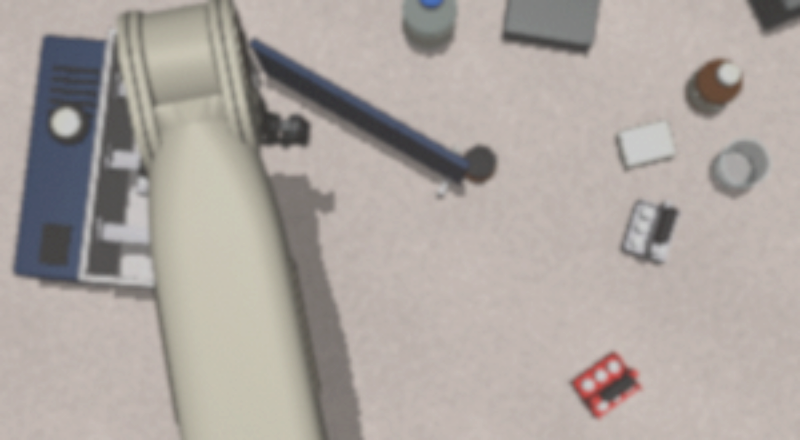

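Request:
{"api": "step_arm", "payload": {"series": [{"x":-4.5,"y":-25,"z":0,"twist":-7,"jaw":8.5},{"x":-4.5,"y":-25,"z":0,"twist":-7,"jaw":8.5},{"x":-4.5,"y":-25,"z":0,"twist":-7,"jaw":8.5},{"x":-4.5,"y":-25,"z":0,"twist":-7,"jaw":8.5},{"x":-4.5,"y":-25,"z":0,"twist":-7,"jaw":8.5},{"x":-4.5,"y":-25,"z":0,"twist":-7,"jaw":8.5},{"x":-9,"y":-49.5,"z":0,"twist":-13.7,"jaw":8.5},{"x":-9,"y":-49.5,"z":0,"twist":-13.7,"jaw":8.5},{"x":-9,"y":-49.5,"z":0,"twist":-13.7,"jaw":8.5},{"x":-9,"y":-49.5,"z":0,"twist":-13.7,"jaw":8.5}]}}

```text
clock: 17.3
eef_pos: [0.4648, -0.3106, 0.3339]
tool_rot: [-0.406, 0.579, 0.406, 0.578]
ft_force: [1.6, -0.0, -0.5]
grip_width: 0.0849
```

Request:
{"api": "step_arm", "payload": {"series": [{"x":-2.2,"y":-11,"z":-2,"twist":0,"jaw":8.5},{"x":-2.2,"y":-11,"z":-2,"twist":0,"jaw":8.5},{"x":-2.2,"y":-11,"z":-2,"twist":0,"jaw":8.5},{"x":-2.2,"y":-11,"z":-2,"twist":0,"jaw":8.5}]}}

```text
clock: 17.63
eef_pos: [0.4409, -0.4254, 0.3106]
tool_rot: [-0.404, 0.581, 0.405, 0.579]
ft_force: [-0.2, -0.3, -1.1]
grip_width: 0.0851
```

```bash
python3 - <<'E'
from h import *
c,p,d,o=grab("wrist","12");print(o["clock"],o["eef_pos"],zyaw(o),o["ft_force"],o["grip_width"])
print(blocks(c,p,d,cen=(.451,-.397)))
E
```

```text
17.6333 [ 0.44089295 -0.42544757  0.31058371] 69.79417375370275 [-0.22943339 -0.26095668 -1.1122075 ] 0.08514641756628331
{'n': 654, 'mean': array([ 0.45239662, -0.39955259,  0.14477261]), 'rect': ((453.3371887207031, -399.6494140625), (14.030109405517578, 43.034088134765625), 71.30644989013672), 'longyaw': np.float64(161.46287867104303), 'zmax': np.float64(0.14772947288200966), 'size': array([0.01417692, 0.04342184])}
```

View pics/wrist12.png

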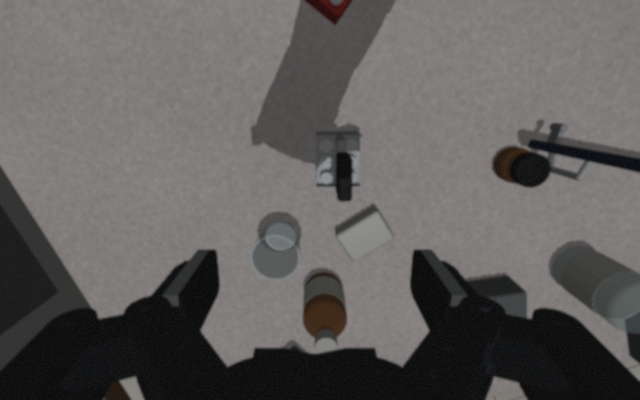

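Request:
{"api": "step_arm", "payload": {"series": [{"x":1.1,"y":2.6,"z":0,"twist":1.3,"jaw":8.5},{"x":1.1,"y":2.6,"z":-2,"twist":1.3,"jaw":8.5},{"x":1.1,"y":2.6,"z":-4,"twist":1.3,"jaw":8.5},{"x":1.1,"y":2.6,"z":-4,"twist":1.3,"jaw":8.5},{"x":1.1,"y":2.6,"z":-4,"twist":1.3,"jaw":8.5}]}}

```text
clock: 18.1
eef_pos: [0.4531, -0.395, 0.271]
tool_rot: [-0.41, 0.575, 0.414, 0.574]
ft_force: [0.3, -0.1, 1.1]
grip_width: 0.0853
```

```bash
python3 - <<'E'
from h import *
c,p,d,o=grab("wrist","13");print(o["clock"],o["eef_pos"],zyaw(o),o["ft_force"],o["grip_width"])
print(blocks(c,p,d,cen=(.451,-.397)))
X=cloud(c,d);print([ (n,X[v,u]) for n,u,v in ()])
E
```

```text
18.1 [ 0.45306766 -0.39498793  0.27097885] 71.3108268429155 [ 0.29113096 -0.05557535  1.14551696] 0.08528957964382593
{'n': 787, 'mean': array([ 0.45212681, -0.39899836,  0.14490759]), 'rect': ((453.55047607421875, -399.3693542480469), (12.950810432434082, 43.658443450927734), 71.15057373046875), 'longyaw': np.float64(160.24714156939174), 'zmax': np.float64(0.1475373682381303), 'size': array([0.01305208, 0.04425234])}
[]
```

View pics/wrist13.png

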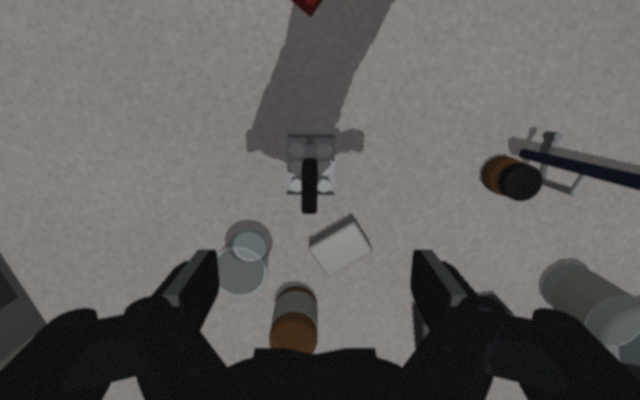

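Request:
{"api": "step_arm", "payload": {"series": [{"x":-0.1,"y":-0.4,"z":-3,"twist":-0.3,"jaw":8.5},{"x":-0.1,"y":-0.4,"z":-7,"twist":-0.3,"jaw":8.5},{"x":-0.1,"y":-0.4,"z":-11,"twist":-0.3,"jaw":8.5},{"x":-0.1,"y":-0.4,"z":-14,"twist":-0.3,"jaw":8.5},{"x":-0.1,"y":-0.4,"z":-15.5,"twist":-0.3,"jaw":8.5},{"x":-0.1,"y":-0.4,"z":-15.5,"twist":-0.3,"jaw":6},{"x":-0.1,"y":-0.4,"z":-15.5,"twist":-0.3,"jaw":4},{"x":-0.1,"y":-0.4,"z":-15.5,"twist":-0.3,"jaw":3},{"x":-0.1,"y":-0.4,"z":-15.5,"twist":-0.3,"jaw":3}]}}

```text
clock: 18.9
eef_pos: [0.4541, -0.4011, 0.1203]
tool_rot: [-0.411, 0.576, 0.41, 0.575]
ft_force: [0.1, 0.1, 0.1]
grip_width: 0.0385
```

Request:
{"api": "step_arm", "payload": {"series": [{"x":0,"y":0,"z":0,"twist":0,"jaw":0.5},{"x":0,"y":0,"z":0,"twist":0,"jaw":0.5},{"x":0,"y":0,"z":0,"twist":0,"jaw":0.5},{"x":0,"y":0,"z":0,"twist":0,"jaw":0.5},{"x":0,"y":0,"z":0,"twist":0,"jaw":0.5},{"x":0,"y":0,"z":0,"twist":0,"jaw":0.5}]}}

```text
clock: 19.4
eef_pos: [0.4557, -0.4019, 0.1227]
tool_rot: [-0.413, 0.575, 0.408, 0.576]
ft_force: [1.9, 1.0, 6.5]
grip_width: 0.0129
```

Request:
{"api": "step_arm", "payload": {"series": [{"x":0,"y":0,"z":1,"twist":0,"jaw":0.5},{"x":0,"y":0,"z":4,"twist":0,"jaw":0.5},{"x":0,"y":0,"z":8,"twist":0,"jaw":0.5},{"x":0,"y":0,"z":12,"twist":0,"jaw":0.5},{"x":0,"y":0,"z":16,"twist":0,"jaw":0.5},{"x":0,"y":0,"z":19,"twist":0,"jaw":0.5},{"x":0,"y":0,"z":22.5,"twist":0,"jaw":0.5},{"x":0,"y":2,"z":22.5,"twist":2,"jaw":0.5},{"x":0,"y":5,"z":22.5,"twist":4,"jaw":0.5},{"x":0,"y":8,"z":22.5,"twist":6,"jaw":0.5}]}}

```text
clock: 20.23
eef_pos: [0.4554, -0.3218, 0.3482]
tool_rot: [-0.443, 0.553, 0.438, 0.554]
ft_force: [0.2, -0.1, -3.3]
grip_width: 0.0127
```

```bash
python3 - <<'E'
from h import *
c,p,d,o=grab("scene","14");print(o["clock"],o["eef_pos"],zyaw(o),o["ft_force"],o["grip_width"])
cv2.imwrite("pics/s14.png",cv2.resize(p[30:210,200:440,::-1],(800,600)))
E
```

```text
20.2333 [ 0.45544492 -0.3218258   0.34821372] 76.98905100206156 [ 0.17089587 -0.06335763 -3.25077116] 0.012695152289119844
```

View pics/s14.png

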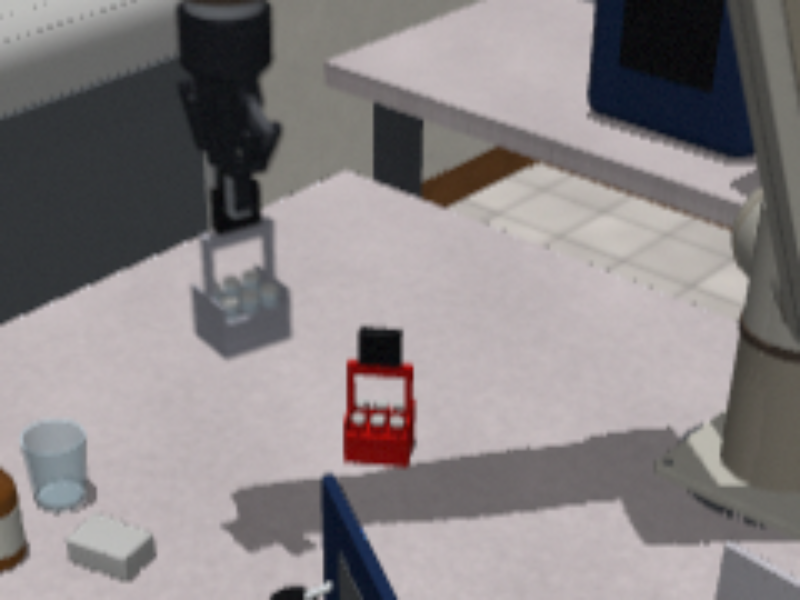

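Request:
{"api": "step_arm", "payload": {"series": [{"x":0,"y":3.5,"z":0,"twist":2,"jaw":0.5},{"x":0,"y":7,"z":0,"twist":4,"jaw":0.5},{"x":0,"y":10.5,"z":0,"twist":6,"jaw":0.5},{"x":0,"y":14,"z":0,"twist":7.3,"jaw":0.5},{"x":0,"y":17.5,"z":0,"twist":7.3,"jaw":0.5},{"x":0,"y":21,"z":0,"twist":7.3,"jaw":0.5},{"x":-0.2,"y":24.5,"z":0,"twist":7.3,"jaw":0.5},{"x":-0.5,"y":28,"z":0,"twist":7.3,"jaw":0.5},{"x":-0.8,"y":31.5,"z":0,"twist":7.3,"jaw":0.5},{"x":-1,"y":35,"z":0,"twist":7.3,"jaw":0.5}]}}

```text
clock: 21.12
eef_pos: [0.4441, 0.0359, 0.3489]
tool_rot: [-0.477, 0.521, 0.475, 0.525]
ft_force: [1.2, 0.5, -3.0]
grip_width: 0.0127
```

Request:
{"api": "step_arm", "payload": {"series": [{"x":-0.1,"y":3.5,"z":0,"twist":0,"jaw":0.5},{"x":-0.2,"y":7,"z":0,"twist":0,"jaw":0.5},{"x":-0.3,"y":10,"z":0,"twist":0,"jaw":0.5},{"x":-0.3,"y":12.5,"z":0,"twist":0,"jaw":0.5},{"x":-0.3,"y":13.5,"z":0,"twist":0,"jaw":0.5},{"x":-0.3,"y":13.5,"z":0,"twist":0,"jaw":0.5},{"x":-0.3,"y":13.5,"z":0,"twist":0,"jaw":0.5}]}}

```text
clock: 21.7
eef_pos: [0.4408, 0.1706, 0.3488]
tool_rot: [-0.477, 0.522, 0.475, 0.524]
ft_force: [-0.9, -0.3, -2.6]
grip_width: 0.0127
```

```bash
python3 - <<'E'
from h import *
c,p,d,o=grab("wrist","15");print(o["clock"],o["eef_pos"],zyaw(o),o["ft_force"],o["grip_width"])
c,p,d,o=grab("scene","15")
cv2.imwrite("pics/s15.png",cv2.resize(p[100:310,230:510,::-1],(800,600)))
E
```

```text
21.7 [0.44077159 0.1705977  0.34884893] 84.67322758761584 [-0.87453201 -0.34141791 -2.59992457] 0.012657572848091415
```

View pics/wrist15.png

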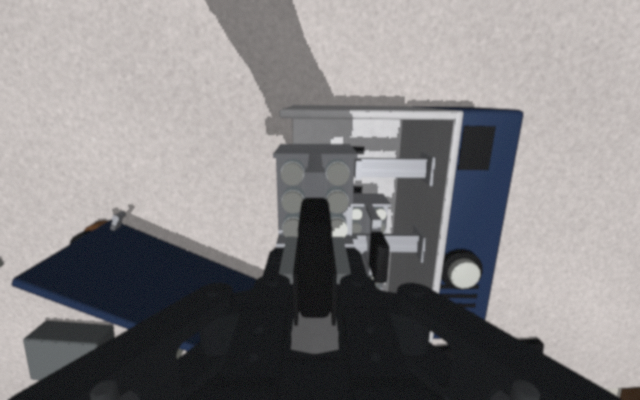

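View pics/s15.png

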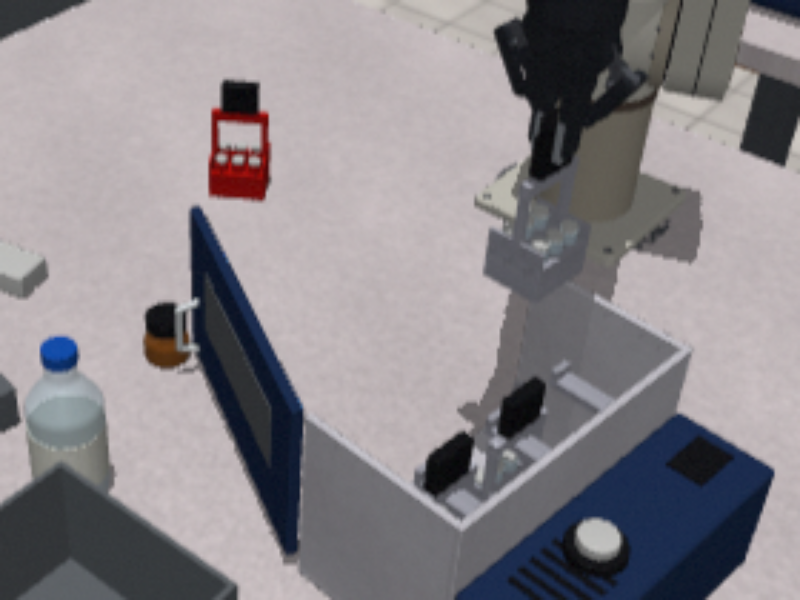

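Request:
{"api": "step_arm", "payload": {"series": [{"x":0.3,"y":0.9,"z":0,"twist":-0.4,"jaw":0.5},{"x":0.3,"y":0.9,"z":-2.5,"twist":-0.4,"jaw":0.5},{"x":0.3,"y":0.9,"z":-5,"twist":-0.4,"jaw":0.5},{"x":0.3,"y":0.9,"z":-7.5,"twist":-0.4,"jaw":0.5},{"x":0.3,"y":0.9,"z":-10,"twist":-0.4,"jaw":0.5},{"x":0.3,"y":0.9,"z":-12.5,"twist":-0.4,"jaw":0.5},{"x":0.3,"y":0.9,"z":-15,"twist":-0.4,"jaw":0.5},{"x":0.3,"y":0.9,"z":-15.8,"twist":-0.4,"jaw":0.5},{"x":0.3,"y":0.9,"z":-15.8,"twist":-0.4,"jaw":0.5},{"x":0.3,"y":0.9,"z":-15.8,"twist":-0.4,"jaw":0.5}]}}

```text
clock: 22.63
eef_pos: [0.4445, 0.1785, 0.1916]
tool_rot: [-0.474, 0.524, 0.473, 0.527]
ft_force: [0.1, 0.3, -1.4]
grip_width: 0.0129
```

```bash
python3 - <<'E'
from h import *
c,p,d,o=grab("scene","16");print(o["clock"],o["eef_pos"],zyaw(o),o["ft_force"],o["grip_width"])
cv2.imwrite("pics/s16.png",cv2.resize(p[130:310,270:510,::-1],(800,600)))
E
```

```text
22.6333 [0.44447035 0.17852772 0.19164846] 84.08808223087628 [ 0.09135918  0.2883525  -1.42214297] 0.012900790470910731
```

View pics/s16.png

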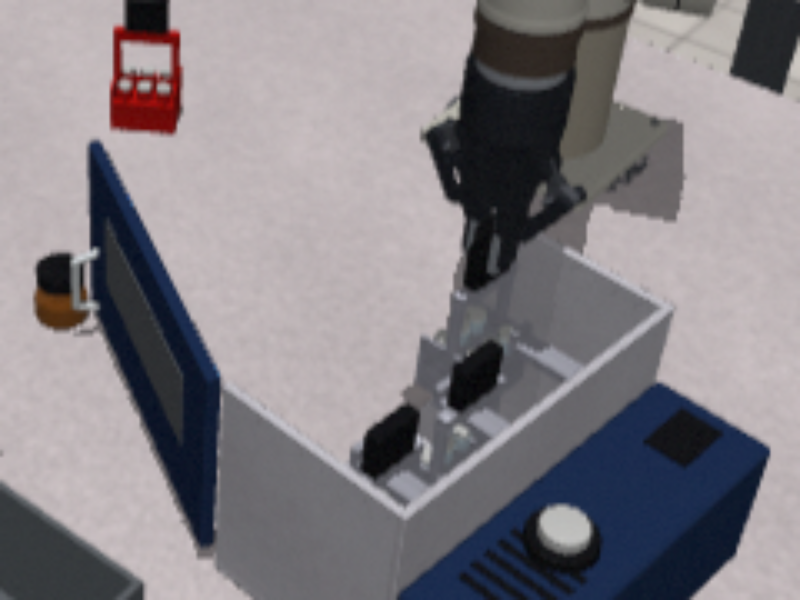

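Request:
{"api": "step_arm", "payload": {"series": [{"x":0.1,"y":1,"z":0,"twist":0,"jaw":0.5},{"x":0.2,"y":2,"z":0,"twist":0,"jaw":0.5},{"x":0.3,"y":3,"z":0,"twist":0,"jaw":0.5},{"x":0.4,"y":4,"z":0,"twist":0,"jaw":0.5},{"x":0.5,"y":5,"z":0,"twist":0,"jaw":0.5},{"x":0.5,"y":5.8,"z":0,"twist":0,"jaw":0.5},{"x":0.5,"y":6.2,"z":0,"twist":0,"jaw":0.5},{"x":0.5,"y":6.2,"z":0,"twist":0,"jaw":0.5},{"x":0.5,"y":6.2,"z":0,"twist":0,"jaw":0.5}]}}

```text
clock: 23.43
eef_pos: [0.4499, 0.241, 0.1922]
tool_rot: [-0.475, 0.523, 0.473, 0.527]
ft_force: [0.7, 0.7, -1.8]
grip_width: 0.0131
```

Request:
{"api": "step_arm", "payload": {"series": [{"x":0,"y":0,"z":-0.8,"twist":0,"jaw":0.5},{"x":0,"y":0,"z":-1.6,"twist":0,"jaw":0.5},{"x":0,"y":0,"z":-2.0,"twist":0,"jaw":0.5},{"x":0,"y":0,"z":-2.3,"twist":0,"jaw":0.5},{"x":0,"y":0,"z":-2.3,"twist":0,"jaw":0.5},{"x":0,"y":0,"z":-2.3,"twist":0,"jaw":0.5}]}}

```text
clock: 23.93
eef_pos: [0.4498, 0.2407, 0.169]
tool_rot: [-0.475, 0.523, 0.473, 0.527]
ft_force: [-0.6, 0.1, -2.3]
grip_width: 0.0128
```

```bash
python3 - <<'E'
from h import *
c,p,d,o=grab("scene","17");print(o["clock"],o["eef_pos"],zyaw(o),o["ft_force"],o["grip_width"])
cv2.imwrite("pics/s17.png",cv2.resize(p[130:310,270:510,::-1],(800,600)))
E
```

```text
23.9333 [0.44981164 0.24073355 0.16899549] 84.11733172133108 [-0.56293496  0.13054215 -2.29059203] 0.012770326688559938
```

View pics/s17.png

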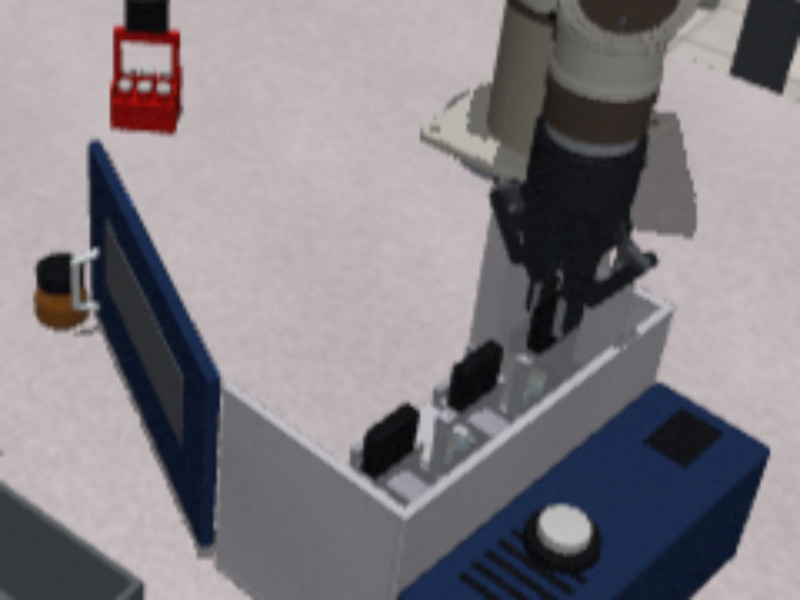

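Not yet resting; lower a little more.

Request:
{"api": "step_arm", "payload": {"series": [{"x":0,"y":0,"z":-0.2,"twist":0,"jaw":0.5},{"x":0,"y":0,"z":-0.4,"twist":0,"jaw":0.5},{"x":0,"y":0,"z":-0.4,"twist":0,"jaw":0.5}]}}

```text
clock: 24.23
eef_pos: [0.4503, 0.241, 0.1686]
tool_rot: [-0.475, 0.522, 0.472, 0.528]
ft_force: [-6.0, -3.8, 16.9]
grip_width: 0.0126
```

Request:
{"api": "step_arm", "payload": {"series": [{"x":0,"y":0,"z":0.1,"twist":0,"jaw":0.5},{"x":0,"y":0,"z":0.1,"twist":0,"jaw":1.6},{"x":0,"y":0,"z":0.1,"twist":0,"jaw":2.0},{"x":0,"y":0,"z":0.1,"twist":0,"jaw":2.6},{"x":0,"y":0,"z":0.1,"twist":0,"jaw":3.2},{"x":0,"y":0,"z":0.1,"twist":0,"jaw":3.2},{"x":0,"y":0,"z":0.1,"twist":0,"jaw":3.2},{"x":0,"y":0,"z":0.1,"twist":0,"jaw":3.2},{"x":0,"y":0,"z":0.1,"twist":0,"jaw":3.2}]}}

```text
clock: 24.98
eef_pos: [0.4503, 0.241, 0.1694]
tool_rot: [-0.475, 0.522, 0.472, 0.528]
ft_force: [0.5, 0.1, 0.5]
grip_width: 0.0319
```

Request:
{"api": "step_arm", "payload": {"series": [{"x":0,"y":0,"z":1.5,"twist":0,"jaw":3.2},{"x":0,"y":0,"z":3,"twist":0,"jaw":3.2},{"x":0,"y":0,"z":5,"twist":0,"jaw":3.2},{"x":0,"y":0,"z":8,"twist":0,"jaw":3.2},{"x":0,"y":0,"z":11,"twist":0,"jaw":3.2},{"x":0,"y":0,"z":15,"twist":0,"jaw":6},{"x":0,"y":-3,"z":17,"twist":0,"jaw":6},{"x":0,"y":-6.5,"z":17,"twist":0,"jaw":6},{"x":0,"y":-10,"z":17,"twist":0,"jaw":6},{"x":0,"y":-13,"z":17,"twist":0,"jaw":6}]}}

```text
clock: 25.82
eef_pos: [0.4503, 0.1095, 0.3401]
tool_rot: [-0.476, 0.522, 0.472, 0.528]
ft_force: [-0.4, -0.5, 0.4]
grip_width: 0.0598
```

```bash
python3 - <<'E'
from h import *
c,p,d,o=grab("wrist","18");print(o["clock"],o["eef_pos"],zyaw(o),o["ft_force"],o["grip_width"])
print(blocks(c,p,d,.18,.205,(.45,.24)));print(blocks(c,p,d,.18,.205,(.539,.231)))
c,p,d,o=grab("scene","18")
cv2.imwrite("pics/s18.png",cv2.resize(p[130:310,270:510,::-1],(800,600)))
E
```

```text
25.8167 [0.450257   0.10951983 0.34010289] 84.14681942579848 [-0.37288952 -0.50436027  0.36740919] 0.05978969881820284
{'n': 766, 'mean': array([0.44822896, 0.23868332, 0.18957096]), 'rect': ((448.1950988769531, 240.97235107421875), (14.037379264831543, 43.31746292114258), 85.26419067382812), 'longyaw': np.float64(176.47011371939521), 'zmax': np.float64(0.19333445453208276), 'size': array([0.01288882, 0.0451417 ])}
{'n': 640, 'mean': array([0.5373383 , 0.22813204, 0.18978156]), 'rect': ((537.4688110351562, 229.81683349609375), (13.574848175048828, 43.6466178894043), 84.73499298095703), 'longyaw': np.float64(177.6203634423204), 'zmax': np.float64(0.19336563721011757), 'size': array([0.01346285, 0.04242093])}
```

View pics/wrist18.png

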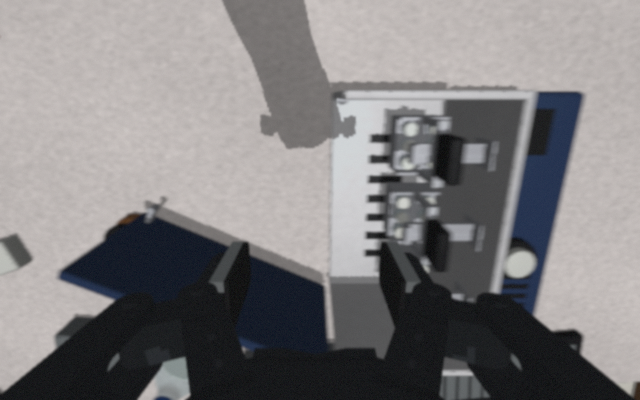

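View pics/s18.png

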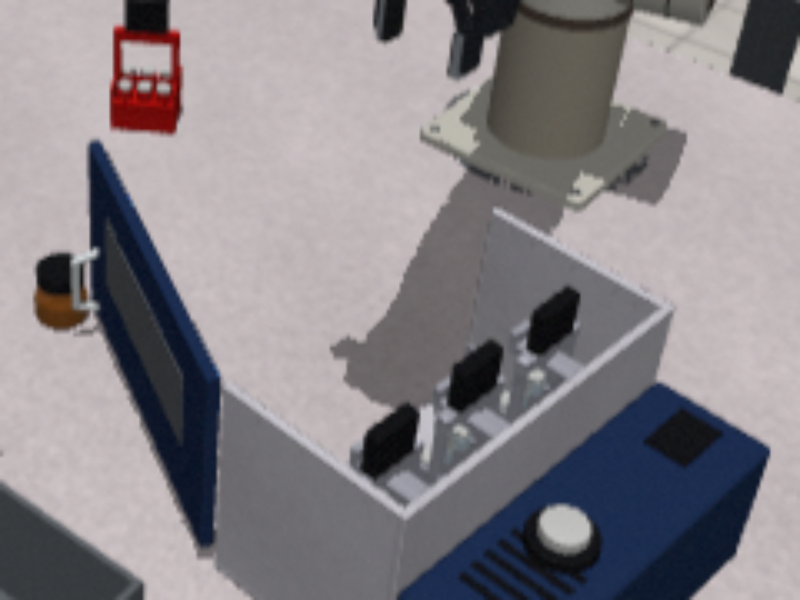

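```bash
cat > door.py <<'E'
from h import *
H=np.array([.677,.107]);SH=174.3
def pose(th,gap,s=.25,half=.0145):
    a=np.radians(SH)+th;d=np.array([np.cos(a),np.sin(a)]);n=np.array([-d[1],d[0]])
    return H+s*d+(.006+half+gap)*n, SH+np.degrees(th)+90-180
E
python3 - <<'E'
from door import *
c=cam("top");d=np.load("pics/top11.npy");X=cloud(c,d);p=cv2.imread("pics/top11.png")
b=(p[...,0]>90)&(p[...,0].astype(int)-p[...,2]>60)&(X[...,0]>.55)&(X[...,1]<.05)
print("cap",b.sum(),X[b].mean(0),X[b].min(0),X[b].max(0))
print("jar",X[190,345]);print("gray box",X[133,372])
c=cam("scene");d=np.load("pics/scene18.npy");X=cloud(c,d);p=cv2.imread("pics/scene18.png")
b=(p[...,0]>100)&(p[...,0].astype(int)-p[...,2]>80)&(X[...,0]>.55)&(X[...,1]<.05)&(X[...,2]>.14)
print("cap",b.sum(),X[b].mean(0))
# door outer face plane
m=(abs(X[...,0]-.61)<.12)&(X[...,1]<.08)&(X[...,1]>-.16)&(X[...,2]>.1)&(X[...,2]<.188)&(p.max(2)<130)
n0=pose(1.13,0)[0];Q=X[m];s=(Q[:,:2]-H)@np.array([.858,-.513]);Q=Q[abs(s)<.02]
l=cv2.fitLine(Q[:,:2].astype(np.float32),cv2.DIST_HUBER,0,.01,.01).ravel();print(len(Q),l,np.degrees(np.arctan2(l[1],l[0])))
along=(Q[:,:2]-H)@np.array([-.513,-.858]);print("extent",along.min(),along.max())
nn=np.array([-l[1],l[0]]);nn*=np.sign(nn[0]);print("hinge dist to face",(H-l[2:])@nn)
for th in (1.13,1.0,.8,.6,.4,.2,.1,0): print(th,pose(th,.02 if th==1.13 else 0))
E
```

```text
cap 52 [ 0.73797623 -0.11289486  0.17110346] [ 0.72486962 -0.12519083  0.1631131 ] [ 0.75056501 -0.10198914  0.17820541]
jar [ 0.54524095 -0.17692724  0.05446142]
gray box [ 0.74450238 -0.27545401  0.05881731]
cap 115 [ 0.74202312 -0.11051161  0.16583713]
1026 [0.5147463  0.85734254 0.6309346  0.01237147] 59.019497
extent 0.026471130022206173 0.30453381589863787
hinge dist to face -0.009215854932970101
1.13 (array([ 0.58313732, -0.1282234 ]), np.float64(149.04423084978305))
1.0 (array([ 0.5377634 , -0.10164664]), np.float64(141.59577951308233))
0.8 (array([ 0.49908718, -0.06982555]), np.float64(130.1366236104659))
0.6 (array([ 0.46750377, -0.03095499]), np.float64(118.67746770784942))
0.4 (array([0.44427232, 0.0134154 ]), np.float64(107.21831180523293))
0.2 (array([0.43031899, 0.06151671]), np.float64(95.7591559026165))
0.1 (array([0.42701062, 0.08637094]), np.float64(90.02957795130828))
0 (array([0.42620005, 0.1114313 ]), np.float64(84.30000000000001))
```

Request:
{"api": "step_arm", "payload": {"series": [{"x":1.4,"y":-2.4,"z":0,"twist":6.5,"jaw":0},{"x":2.8,"y":-4.8,"z":0,"twist":13,"jaw":0},{"x":4.2,"y":-7.2,"z":0,"twist":19.5,"jaw":0},{"x":5.6,"y":-9.6,"z":0,"twist":26,"jaw":0},{"x":7,"y":-12,"z":0,"twist":32.5,"jaw":0},{"x":8.4,"y":-14.4,"z":0,"twist":39,"jaw":0},{"x":9.8,"y":-16.8,"z":0,"twist":45.5,"jaw":0},{"x":11.2,"y":-19.2,"z":0,"twist":52,"jaw":0},{"x":12.6,"y":-21.6,"z":0,"twist":58.5,"jaw":0},{"x":14,"y":-24,"z":0,"twist":65,"jaw":0}]}}

```text
clock: 26.75
eef_pos: [0.591, -0.1328, 0.3396]
tool_rot: [0.682, -0.184, -0.682, -0.192]
ft_force: [0.6, 0.5, 0.5]
grip_width: 0.0002
```

```bash
python3 - <<'E'
from h import *
c,p,d,o=grab("wrist","19");print(o["clock"],o["eef_pos"],zyaw(o),o["ft_force"],o["grip_width"],o["joint_pos"])
E
```

```text
26.75 [ 0.59101485 -0.13282029  0.33963627] 149.16162816991687 [0.58359815 0.49865066 0.53321381] 0.00015345255186764354 [-0.2261549   0.45999264  0.59807118  1.7084361   0.01016927 -1.2587046 ]
```

View pics/wrist19.png

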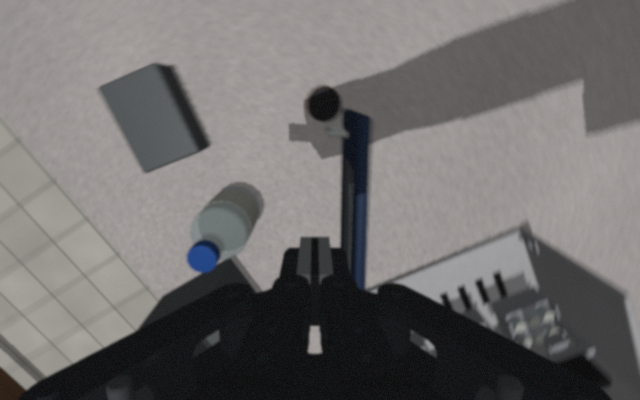

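Request:
{"api": "step_arm", "payload": {"series": [{"x":0,"y":0,"z":-3,"twist":0,"jaw":0},{"x":0,"y":0,"z":-6,"twist":0,"jaw":0},{"x":0,"y":0,"z":-9,"twist":0,"jaw":0},{"x":0,"y":0,"z":-12,"twist":0,"jaw":0},{"x":0,"y":0,"z":-15,"twist":0,"jaw":0},{"x":0,"y":0,"z":-18,"twist":0,"jaw":0},{"x":0,"y":0,"z":-18.5,"twist":0,"jaw":0},{"x":0,"y":0,"z":-18.5,"twist":0,"jaw":0}]}}

```text
clock: 27.47
eef_pos: [0.591, -0.1362, 0.15]
tool_rot: [-0.68, 0.185, 0.684, 0.19]
ft_force: [-0.3, 0.6, -0.6]
grip_width: 0.0
```

Request:
{"api": "step_arm", "payload": {"series": [{"x":-2.5,"y":1.8,"z":0,"twist":0,"jaw":0},{"x":-3.9,"y":2.6,"z":0,"twist":-3.7,"jaw":0},{"x":-5.3,"y":3.4,"z":0,"twist":-7.5,"jaw":0},{"x":-7.3,"y":5,"z":0,"twist":-13,"jaw":0},{"x":-9.2,"y":6.6,"z":0,"twist":-19,"jaw":0},{"x":-10.8,"y":8.5,"z":0,"twist":-24.6,"jaw":0},{"x":-12.4,"y":10.5,"z":0,"twist":-30.4,"jaw":0},{"x":-13.6,"y":12.7,"z":0,"twist":-36,"jaw":0},{"x":-14.7,"y":14.9,"z":0,"twist":-42,"jaw":0},{"x":-15.5,"y":17.3,"z":0,"twist":-47.5,"jaw":0}]}}

```text
clock: 28.3
eef_pos: [0.4371, 0.0376, 0.153]
tool_rot: [0.547, -0.444, -0.546, -0.452]
ft_force: [1.1, 0.1, 0.1]
grip_width: -0.0002
```

```bash
python3 - <<'E'
from h import *
c,p,d,o=grab("scene","20");print(o["clock"],o["eef_pos"],zyaw(o),o["ft_force"])
cv2.imwrite("pics/s20.png",cv2.resize(p[100:310,230:510,::-1],(800,600)))
E
```

```text
28.3 [0.43711238 0.03763491 0.15299855] 101.34290047364662 [1.08132231 0.14433327 0.0626783 ]
```

View pics/s20.png

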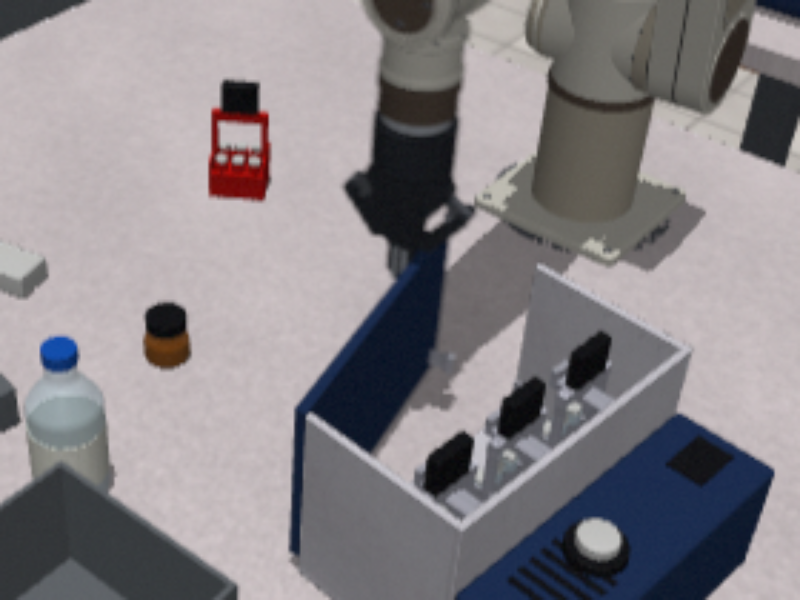

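Request:
{"api": "step_arm", "payload": {"series": [{"x":-0.4,"y":1.2,"z":0,"twist":-3,"jaw":0},{"x":-0.7,"y":2.4,"z":0,"twist":-6,"jaw":0},{"x":-0.9,"y":3.6,"z":0,"twist":-9,"jaw":0},{"x":-1.0,"y":4.6,"z":0,"twist":-11,"jaw":0},{"x":-1.0,"y":5.4,"z":0,"twist":-13,"jaw":0},{"x":-1.1,"y":6.0,"z":0,"twist":-15,"jaw":0},{"x":-1.1,"y":6.4,"z":0,"twist":-16,"jaw":0}]}}

```text
clock: 28.93
eef_pos: [0.427, 0.1038, 0.1558]
tool_rot: [-0.482, 0.515, 0.476, 0.526]
ft_force: [0.6, -7.0, 1.2]
grip_width: -0.0001
```

Request:
{"api": "step_arm", "payload": {"series": [{"x":0,"y":0.4,"z":0,"twist":0,"jaw":0},{"x":0,"y":0.7,"z":0,"twist":0,"jaw":0},{"x":0,"y":0.9,"z":0,"twist":0,"jaw":0},{"x":0,"y":0.9,"z":0,"twist":0,"jaw":0}]}}

```text
clock: 29.27
eef_pos: [0.4283, 0.1136, 0.1573]
tool_rot: [-0.482, 0.514, 0.476, 0.527]
ft_force: [0.5, -0.2, 0.5]
grip_width: 0.0004
```

```bash
python3 - <<'E'
from h import *
c,p,d,o=grab("top","21");print(o["clock"],o["eef_pos"],zyaw(o),o["ft_force"])
c,p,d,o=grab("scene","21")
cv2.imwrite("pics/s21.png",cv2.resize(p[130:310,270:510,::-1],(800,600)))
E
```

```text
29.2667 [0.42831835 0.1135569  0.15727634] 85.3094533887776 [ 0.493796   -0.21796368  0.49219503]
```

View pics/s21.png

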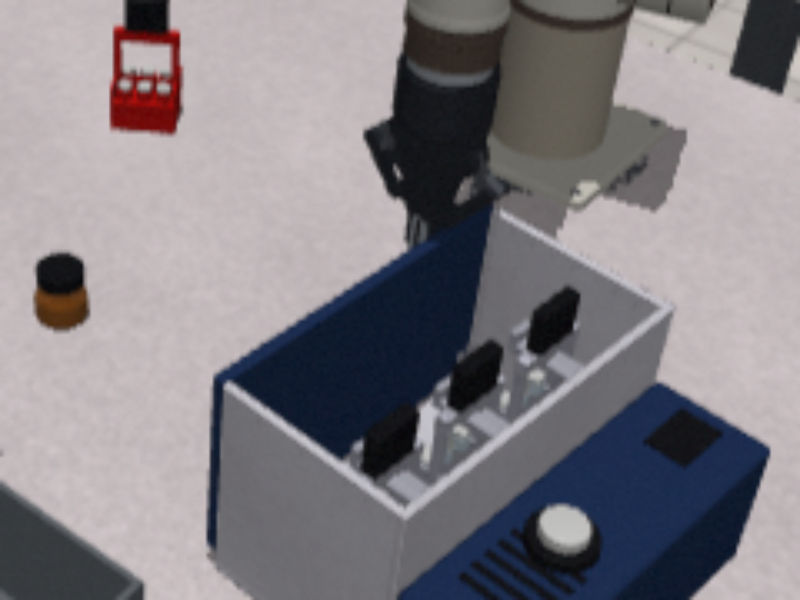

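Request:
{"api": "step_arm", "payload": {"series": [{"x":0,"y":0.2,"z":0,"twist":0,"jaw":0},{"x":0,"y":0.4,"z":0,"twist":0,"jaw":0},{"x":0,"y":0.5,"z":0,"twist":0,"jaw":0},{"x":0,"y":0.5,"z":0,"twist":0,"jaw":0}]}}

```text
clock: 29.7
eef_pos: [0.4275, 0.1138, 0.1565]
tool_rot: [-0.484, 0.517, 0.473, 0.524]
ft_force: [-0.5, -15.4, 3.2]
grip_width: 0.0004
```

Request:
{"api": "step_arm", "payload": {"series": [{"x":0,"y":-1,"z":0,"twist":0,"jaw":0},{"x":0,"y":-3,"z":0,"twist":0,"jaw":0},{"x":0,"y":-4,"z":3,"twist":0,"jaw":0},{"x":0,"y":-4,"z":7,"twist":0,"jaw":0},{"x":0,"y":-4,"z":11,"twist":0,"jaw":0},{"x":0,"y":-4,"z":15,"twist":0,"jaw":0},{"x":0,"y":-4,"z":16,"twist":0,"jaw":0},{"x":2,"y":-1,"z":16,"twist":0,"jaw":0},{"x":4,"y":2,"z":16,"twist":0,"jaw":0},{"x":6,"y":5,"z":16,"twist":0,"jaw":0}]}}

```text
clock: 30.53
eef_pos: [0.4884, 0.1648, 0.3176]
tool_rot: [-0.484, 0.517, 0.472, 0.526]
ft_force: [1.3, -0.6, -0.3]
grip_width: 0.0
```

Request:
{"api": "step_arm", "payload": {"series": [{"x":2,"y":3,"z":0,"twist":0,"jaw":0},{"x":4,"y":6,"z":0,"twist":0,"jaw":0},{"x":6,"y":9,"z":0,"twist":0,"jaw":0},{"x":8,"y":12,"z":0,"twist":0,"jaw":0},{"x":9,"y":14.5,"z":0,"twist":0,"jaw":0},{"x":9.5,"y":16,"z":0,"twist":0,"jaw":0},{"x":9.5,"y":16,"z":0,"twist":0,"jaw":0},{"x":9.5,"y":16,"z":0,"twist":0,"jaw":0}]}}

```text
clock: 31.2
eef_pos: [0.5832, 0.3257, 0.316]
tool_rot: [-0.484, 0.517, 0.473, 0.525]
ft_force: [0.2, -0.9, 0.0]
grip_width: 0.0004
```

```bash
python3 - <<'E'
from h import *
c,p,d,o=grab("wrist","22");print(o["clock"],o["eef_pos"],zyaw(o),o["ft_force"])
X=cloud(c,d)
m=(np.hypot(X[...,0]-.588,X[...,1]-.338)<.04)&(X[...,2]>.13)&(p.min(2)>130)
if m.sum(): print(m.sum(),X[m].mean(0),np.percentile(X[m][:,2],[5,50,95]),X[m].min(0),X[m].max(0))
E
```

```text
31.2 [0.58318467 0.32567178 0.3160437 ] 85.11320321169063 [ 0.15206767 -0.86015598  0.00514526]
928 [0.58973541 0.34030504 0.15377713] [0.13986614 0.14140698 0.3527063 ] [0.56945577 0.31080862 0.13052975] [0.61000677 0.37536142 0.38527131]
```

View pics/wrist22.png

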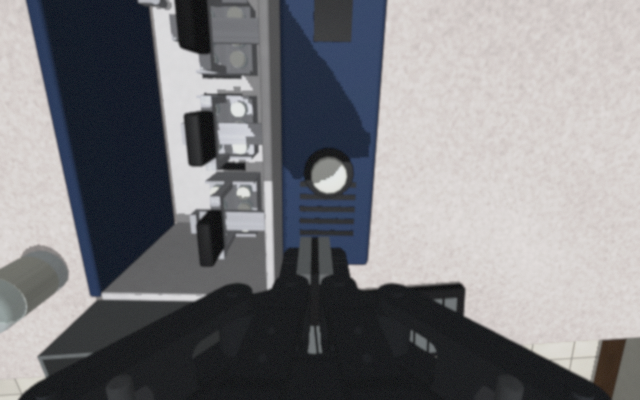

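```bash
python3 - <<'E'
from h import *
o=bot.get_obs();c=cam("wrist",o);d=np.load("pics/wrist22.npy");X=cloud(c,d)
print(X[174,329],X[165,320],X[180,340],onplane(c,[329,174],.141))
c=cam("top");d=np.load("pics/top21.npy");X=cloud(c,d);p=cv2.imread("pics/top21.png")
m=(X[...,2]>.183)&(X[...,2]<.197)&(X[...,0]>.35)&(X[...,0]<.70)&(X[...,1]>.06)&(X[...,1]<.2)&(p[...,0]>p[...,2].astype(int)+8)
if m.sum()>20:
  Q=X[m];l=cv2.fitLine(Q[:,:2].astype(np.float32),cv2.DIST_HUBER,0,.01,.01).ravel();print("door yaw",len(Q),np.degrees(np.arctan2(l[1],l[0]))%180,l)
E
```

```text
[0.58814448 0.33813676 0.14242672] [0.57844989 0.33000731 0.14197489] [0.59535219 0.34861307 0.14182215] [[0.58850038 0.33816681 0.141     ]]
door yaw 157 174.31552 [ 0.99508244 -0.09905022  0.594811    0.11617978]
```

Request:
{"api": "step_arm", "payload": {"series": [{"x":0.5,"y":1.2,"z":-3,"twist":0,"jaw":0},{"x":0.5,"y":1.2,"z":-7,"twist":0,"jaw":0},{"x":0.5,"y":1.2,"z":-11,"twist":0,"jaw":0},{"x":0.5,"y":1.2,"z":-14,"twist":0,"jaw":0},{"x":0.5,"y":1.2,"z":-16,"twist":0,"jaw":0},{"x":0.5,"y":1.2,"z":-16,"twist":0,"jaw":0},{"x":0.5,"y":1.2,"z":-16,"twist":0,"jaw":0}]}}

```text
clock: 31.83
eef_pos: [0.5874, 0.3351, 0.1568]
tool_rot: [-0.483, 0.518, 0.472, 0.525]
ft_force: [0.8, 0.3, 1.8]
grip_width: -0.0
```

Request:
{"api": "step_arm", "payload": {"series": [{"x":0.1,"y":0.3,"z":-0.8,"twist":0,"jaw":0},{"x":0.1,"y":0.3,"z":-1.3,"twist":0,"jaw":0},{"x":0.1,"y":0.3,"z":-1.6,"twist":0,"jaw":0},{"x":0.1,"y":0.3,"z":-1.9,"twist":0,"jaw":0},{"x":0.1,"y":0.3,"z":-2.1,"twist":0,"jaw":0},{"x":0.1,"y":0.3,"z":-2.1,"twist":0,"jaw":0}]}}

```text
clock: 32.33
eef_pos: [0.5892, 0.3384, 0.1368]
tool_rot: [-0.483, 0.517, 0.472, 0.525]
ft_force: [0.4, -1.0, 5.1]
grip_width: -0.0001
```

Request:
{"api": "step_arm", "payload": {"series": [{"x":0,"y":0,"z":-0.2,"twist":0,"jaw":0},{"x":0,"y":0,"z":-0.4,"twist":0,"jaw":0},{"x":0,"y":0,"z":-0.4,"twist":0,"jaw":0},{"x":0,"y":0,"z":-0.4,"twist":0,"jaw":0}]}}

```text
clock: 32.67
eef_pos: [0.5892, 0.3385, 0.136]
tool_rot: [-0.484, 0.517, 0.472, 0.526]
ft_force: [-4.4, -2.8, 12.4]
grip_width: 0.0003
```

Hard stop reached (12 N, no further travel). Release and retreat.

Request:
{"api": "step_arm", "payload": {"series": [{"x":0,"y":0,"z":1,"twist":0,"jaw":0},{"x":0,"y":0,"z":4,"twist":0,"jaw":0},{"x":0,"y":0,"z":8,"twist":0,"jaw":0},{"x":0,"y":0,"z":12,"twist":0,"jaw":0},{"x":0,"y":0,"z":16,"twist":0,"jaw":0},{"x":-3,"y":0,"z":20,"twist":0,"jaw":0},{"x":-6,"y":1,"z":20,"twist":0,"jaw":0},{"x":-9,"y":3,"z":20,"twist":0,"jaw":0},{"x":-12,"y":5,"z":20,"twist":0,"jaw":0},{"x":-15,"y":7,"z":20,"twist":0,"jaw":0}]}}

```text
clock: 33.5
eef_pos: [0.4378, 0.4088, 0.3361]
tool_rot: [-0.483, 0.517, 0.471, 0.526]
ft_force: [0.3, 1.0, 0.5]
grip_width: 0.0003
```

Request:
{"api": "step_arm", "payload": {"series": [{"x":-3,"y":2,"z":0,"twist":0,"jaw":0},{"x":-6,"y":4,"z":0,"twist":0,"jaw":0},{"x":-9,"y":6,"z":0,"twist":0,"jaw":0},{"x":-12,"y":7,"z":0,"twist":0,"jaw":0},{"x":-14,"y":7,"z":0,"twist":0,"jaw":0},{"x":-14,"y":7,"z":0,"twist":0,"jaw":0},{"x":-14,"y":7,"z":0,"twist":0,"jaw":0},{"x":-14,"y":7,"z":0,"twist":0,"jaw":0}]}}

```text
clock: 34.17
eef_pos: [0.2982, 0.4787, 0.3359]
tool_rot: [-0.483, 0.517, 0.471, 0.526]
ft_force: [0.3, -1.3, -0.0]
grip_width: 0.0005
```

```bash
python3 - <<'E'
from h import *
c,p,d,o=grab("scene","23");print(o["clock"],o["eef_pos"],zyaw(o),o["ft_force"])
cv2.imwrite("pics/s23.png",cv2.resize(p[100:310,190:470,::-1],(800,600)))
c,p,d,o=grab("top","23")
for n,x,y in (("A",.63,.222),("B",.538,.23),("C",.449,.241)):
    try:
        b=blocks(c,p,d,.18,.21,(x,y));print(n,b["n"],b["mean"],b["rect"],b["zmax"])
    except Exception as e: print(n,e)
X=cloud(c,d)
p=p[...,::-1];m=(X[...,2]>.183)&(X[...,2]<.197)&(X[...,0]>.35)&(X[...,0]<.70)&(X[...,1]>.06)&(X[...,1]<.2)&(p[...,0]>p[...,2].astype(int)+8)
if m.sum()>20:
  Q=X[m];l=cv2.fitLine(Q[:,:2].astype(np.float32),cv2.DIST_HUBER,0,.01,.01).ravel();print("door yaw",len(Q),np.degrees(np.arctan2(l[1],l[0]))%180)
print("btn",X[176,190], X[174:179,188:193,2].mean())
cv2.imwrite("pics/t23.png",cv2.convertScaleAbs(cv2.resize(p[80:295,165:465],(800,573)),alpha=1.5))
E
```

```text
34.1667 [0.29820663 0.47871124 0.33589513] 84.91827149078439 [ 0.34220398 -1.28447315 -0.02866812]
A 52 [0.62989646 0.2215632  0.19315323] ((629.5423583984375, 221.79653930664062), (15.142243385314941, 39.19236373901367), 83.07733917236328) 0.20051707990208678
B 54 [0.53603811 0.23016996 0.19399652] ((536.0693969726562, 229.96298217773438), (14.021018981933594, 39.59808349609375), 86.46312713623047) 0.20068112395959115
C 54 [0.44671283 0.24085438 0.19320959] ((446.77557373046875, 240.6724395751953), (13.43844223022461, 38.30240249633789), 85.61912536621094) 0.20067154571630041
door yaw 296 174.17014
btn [0.58790033 0.33832773 0.13888963] 0.14220052346303708
```

View pics/s23.png

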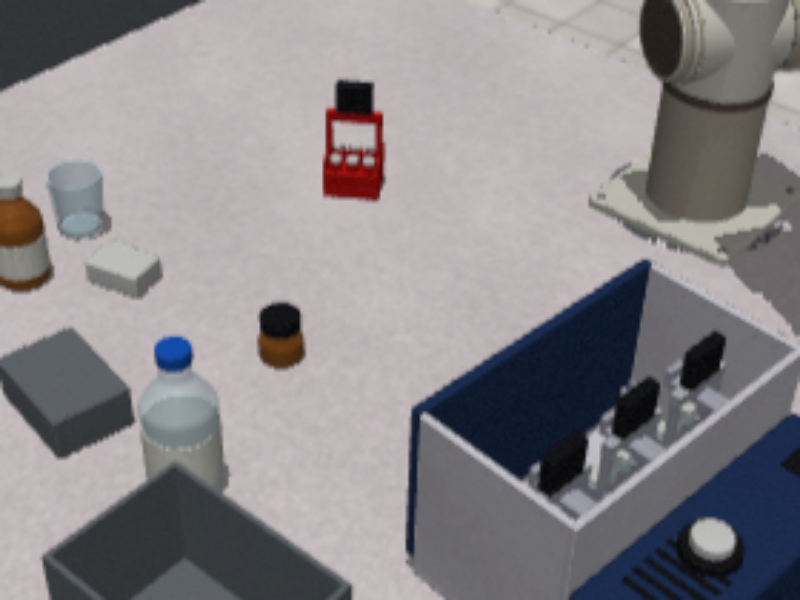

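View pics/t23.png

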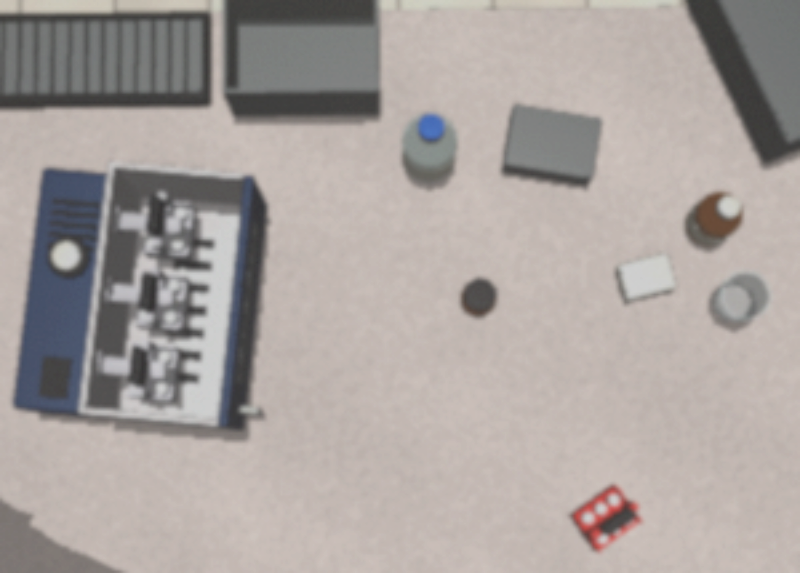

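The last two views show all three carriers hanging on the hooks, the door shut, the button out, and the bystanders where they were at the start. I'm handing the job in.

```bash
python3 -c "
from workcell import bot
print(bot.job_done())"
```

```text
the job is handed in; nothing more can be done
None
```

I hung all three grey carriers on hooks a, b and c, then shut the door onto its catch. After that I pressed the start button to its stop and let it go, and handed the job in at about 34 s. One carrier was knocked about 3 cm aside partway through; I found its new position before gripping it.

Last checks:
- **Carriers:** all three grips are within a few millimetres of their hooks sideways and front to back. Their block tops measure about 193 mm above the bench, against 192 mm expected.
- **Door:** it met a hard stop at 15 N. In the top view its top edge is at 174.2°, against the 174.3° I estimated from the hooks for fully shut.
- **Button:** it reached its stop at 12 N, about 6 mm in, and is back out at a height of 142 mm.
- **Bystanders:** the final pictures show no visible change in their positions. I judged this by eye only.
- **Robot:** it is clear of everything.

No final check failed. I did not measure the carriers' motion, but they look settled in the final pictures. While I was lowering the third carrier onto its hook, the force briefly reached 17 N. I eased off before releasing it, and it now hangs like the other two.

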